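Scoop a stone sample onto the balance and screen it from draughts

TASK

Load the balance for weighing: using the scoop, and never touching the stones with the fingers, bring at least three of the stones from the sample tray into the balance's pan; any others stay in the tray, and none may be left anywhere else. Then lay the scoop back on its cork mat, right way up with its bowl fully on the mat, and lastly take the white draught screen from its wooden rest and stand it upright on its long thin edge on the grey pad beside the pan, in the middle of the pad and along it. Leave the bottles and other vessels where they are.

Things in the scene. Friction and masses are not known exactly. Their poses are not given: they have to be found in the camera images.
- tray: Shallow white sample tray, fixed, open on top: outside 220 (its x) x 126 (its y) x 32 mm, walls and floor 5 mm thick. Its +x end is a raised hood: end and side walls 62 mm high from x = 65 to 110, and inside the end a steep 62 degree slope rises from the floor at x = 71. Origin: centre of its underside, z up. At the start the stones lie in the +x half, the -x half is empty.
- scoop: Steel hand scoop, 200 mm long, 0.22 kg, nose to +x. Flat bowl 90 (x) x 104 (y), floor 2.5 thick, open at the +x front; side walls 36 high at the back, 20 in front, back wall 45. Level black handle bar 16 wide (y), 22 tall, from x = -45 to -155, its centre 70 above the bowl underside. Origin: centre of the bowl underside; z up.
- scoop_grip (a point): Middle of the scoop's handle bar, at (-100, 0, 70) mm in the scoop's frame, same axes as the scoop.
- scoop_bowl (a point): Middle of the space in the scoop's bowl, (0, 0, 20) mm in the scoop's frame.
- scoop_lip (a point): Middle of the underside of the scoop's front lip, at (45, 0, 0) mm in the scoop's frame.
- scoopmat: Flat cork mat on which the scoop lies at the start, fixed: 250 (x) x 120 (y) x 4 mm. Origin: centre of its underside, z up.
- balance: White laboratory balance, fixed. Housing 190 x 190 x 45 mm, with a square open weighing pan on top and a low grey pad on its -x side. Origin: centre of the housing's underside, z up.
- balance_pan (a point): Centre of the weighing pan's inner floor, 54 mm above the bench. Pan of bare metal, outside 170 (x) x 160 (y) mm, walls 4 mm thick, rim 36 mm above this point. Axes as the balance.
- balance_pad (a point): Centre of the upper face, 4 mm above the bench, of the flat grey pad along the balance's -x side: 70 (x) x 190 (y) mm. Axes as the balance, so the pad's long direction is y.
- screen: White plastic draught screen, a plain plate 12 mm thick (x), 140 long (y), 110 high (z), 0.2 kg. Origin: middle of its lower long thin edge; z points to the other long edge. At the start it leans on the rest, 0.42 rad from upright, its top towards the -x side of the rest.
- screen_mid (a point): Centre of the screen plate, (0, 0, 55) mm in the screen's frame.
- screen_top (a point): Middle of the screen's upper long edge, (0, 0, 110) mm in the screen's frame.
- rest: Low wooden rest, fixed, 100 mm wide (y), that holds the leaning screen: a sloping slab behind the lower 56 mm of the screen's -x face, and a ledge under its lower edge. The rest is about 95 mm deep (x) and 80 mm high. Origin: underside, 25 mm below the middle of the screen's lower edge; z up.
- stone0: Smooth lens-shaped grey pebble, 29 to 31 mm across and 20 to 22 mm thick, about 30 g. Origin: its centre.
- stone1: Smooth lens-shaped grey pebble, 29 to 31 mm across and 20 to 22 mm thick, about 30 g. Origin: its centre.
- stone2: Smooth lens-shaped grey pebble, 29 to 31 mm across and 20 to 22 mm thick, about 30 g. Origin: its centre.
- stone3: Smooth lens-shaped grey pebble, 29 to 31 mm across and 20 to 22 mm thick, about 30 g. Origin: its centre.
- stone4: Smooth lens-shaped grey pebble, 29 to 31 mm across and 20 to 22 mm thick, about 30 g. Origin: its centre.
- amber_bottle: Bystander, loose: brown glass bottle, 60 mm across, 130 mm tall. Origin: centre of its underside.
- clear_bottle: Bystander, loose: clear glass bottle, 56 mm across, 120 mm tall. Origin: centre of its underside.
- white_jar: Bystander, loose: white closed jar, 60 mm across, 75 mm tall. Origin: centre of its underside.
- beaker: Bystander, loose: empty glass beaker, 68 mm across, 80 mm tall. Origin: centre of its underside.
- mortar: Bystander, loose: white ceramic bowl, 90 mm across, 50 mm tall. Origin: centre of its underside.
- weight: Bystander, loose: brass cylinder, 44 mm across, 40 mm tall. Origin: centre of its underside.

How it is judged (in metres and radians):
On the way, in this order (a step that is already met when the one before it is completed fails the run):
1. the scoop, with at least one stone in its bowl, is lifted clear of the tray (height (world z) of scoop above 0.05 m and distance between any of stone0, stone1, stone2, stone3, stone4 and scoop_bowl below 0.064 m), for 0.2 s.
2. at least three stones are in the pan of the balance ((distance between each of stone0, stone1, stone2 and balance_pan below 0.096 m or distance between each of stone0, stone1, stone3 and balance_pan below 0.096 m or distance between each of stone0, stone1, stone4 and balance_pan below 0.096 m or distance between each of stone0, stone2, stone3 and balance_pan below 0.096 m or distance between each of stone0, stone2, stone4 and balance_pan below 0.096 m or distance between each of stone0, stone3, stone4 and balance_pan below 0.096 m or distance between each of stone1, stone2, stone3 and balance_pan below 0.096 m or distance between each of stone1, stone2, stone4 and balance_pan below 0.096 m or distance between each of stone1, stone3, stone4 and balance_pan below 0.096 m or distance between each of stone2, stone3, stone4 and balance_pan below 0.096 m)), for 0.2 s.
3. the scoop lies on its mat, right way up, and is let go (x of scoop in the frame of scoopmat between -0.09 and 0.09 m and y of scoop in the frame of scoopmat between -0.042 and 0.042 m and z of scoop in the frame of scoopmat between 0.0005 and 0.008 m and angle between scoop's own z axis and vertical below 0.1 rad and contact force between the fingers and scoop below 0.1 N), for 0.2 s.
4. the screen stands upright on its long edge on the pad, along it, and is let go (x of screen_mid in the frame of balance_pad between -0.027 and 0.027 m and y of screen_mid in the frame of balance_pad between -0.035 and 0.035 m and z of screen_mid in the frame of balance_pad between 0.052 and 0.058 m and angle between the z axis of screen and the z axis of balance_pad, either way round below 0.08 rad and angle between the y axis of screen and the y axis of balance_pad, either way round below 0.25 rad and contact force between the fingers and screen below 0.1 N), for 0.2 s.
At the end, for the whole second after the job is handed in: Three or more stones in the pan, the rest in the tray; scoop flat on its mat (bowl centre within 90 mm lengthwise, 42 mm across); screen on its long edge on the pad, tilt under 0.08 rad, centre within 27 mm across and 35 mm along of the pad centre, within 0.25 rad of its line; all let go, at rest (all of step 3 and all of step 4 and (distance between each of stone0, stone1, stone2 and balance_pan below 0.096 m or distance between each of stone0, stone1, stone3 and balance_pan below 0.096 m or distance between each of stone0, stone1, stone4 and balance_pan below 0.096 m or distance between each of stone0, stone2, stone3 and balance_pan below 0.096 m or distance between each of stone0, stone2, stone4 and balance_pan below 0.096 m or distance between each of stone0, stone3, stone4 and balance_pan below 0.096 m or distance between each of stone1, stone2, stone3 and balance_pan below 0.096 m or distance between each of stone1, stone2, stone4 and balance_pan below 0.096 m or distance between each of stone1, stone3, stone4 and balance_pan below 0.096 m or distance between each of stone2, stone3, stone4 and balance_pan below 0.096 m) and (distance between stone0 and balance_pan below 0.096 m or (x of stone0 in the frame of tray between -0.11 and 0.11 m and y of stone0 in the frame of tray between -0.063 and 0.063 m and z of stone0 in the frame of tray between 0 and 0.05 m)) and (distance between stone1 and balance_pan below 0.096 m or (x of stone1 in the frame of tray between -0.11 and 0.11 m and y of stone1 in the frame of tray between -0.063 and 0.063 m and z of stone1 in the frame of tray between 0 and 0.05 m)) and (distance between stone2 and balance_pan below 0.096 m or (x of stone2 in the frame of tray between -0.11 and 0.11 m and y of stone2 in the frame of tray between -0.063 and 0.063 m and z of stone2 in the frame of tray between 0 and 0.05 m)) and (distance between stone3 and balance_pan below 0.096 m or (x of stone3 in the frame of tray between -0.11 and 0.11 m and y of stone3 in the frame of tray between -0.063 and 0.063 m and z of stone3 in the frame of tray between 0 and 0.05 m)) and (distance between stone4 and balance_pan below 0.096 m or (x of stone4 in the frame of tray between -0.11 and 0.11 m and y of stone4 in the frame of tray between -0.063 and 0.063 m and z of stone4 in the frame of tray between 0 and 0.05 m)) and linear speed of each of screen, scoop below 0.02 m/s and linear speed of each of stone0, stone1, stone2, stone3, stone4 below 0.03 m/s); the robot touches nothing.
It fails at once if the fingers touch a stone (contact force between the fingers and stone0 above 0.5 N or contact force between the fingers and stone1 above 0.5 N or contact force between the fingers and stone2 above 0.5 N or contact force between the fingers and stone3 above 0.5 N or contact force between the fingers and stone4 above 0.5 N).
It fails at once if a bystander is moved more than 40 mm (distance of any of amber_bottle, clear_bottle, white_jar, beaker, mortar, weight from where it was at the start of the episode above 0.04 m).
It also fails if it takes over 72 s, if anything falls off the work surface, if the arm or the gripper's body presses on something with over 40 N, if the wrist force passes 120 N, or if a joint passes its speed limit or range.

ROBOT

A 6-joint arm with a two-finger parallel gripper is mounted at the origin on the work surface. World frame = base frame: x ahead of the robot, y to its left, z up, the work surface at z = 0. Lengths are in mm, angles in rad, forces in N, time in s.
With the tool pointing down it reaches from about 350 to 775 mm from the base axis. Payload 7.3 kg.
Tool frame: the origin (TCP) lies between the finger pads; the fingertips stand 8 mm ahead of it and the grasp point (between the pads) lies 11 mm behind it; y points along the fingers, z is the direction in which the jaws open and shut, and the axes are right-handed (so a half turn about y gives the same grasp; the last joint's range is limited). The gripper opens to 92 mm and grips with 3 to 60 N. Pads are 19 mm wide; open, the fingers measure 130 mm over their backs; the gripper's body (75 mm by 190 mm) begins 47 mm behind the grasp point.
Start: joints at [-1.351, 0.342, 1.524, -0, 1.275, -0.146], TCP at [187.814, -490.278, 211.441] pointing down, gripper open.
Joint ranges: [-2.53, 2.53], [-0.77, 2.02], [0.04, 2.7], [-1, 4.14], [0.28, 2.66], [-3.11, 3.11]. Speed limits (rad/s): [2.57, 2.57, 3.14, 3.14, 3.14, 3.14].

INTERFACE

Orientations are given as [roll, pitch, yaw] about the fixed x, y, z axes, in that order (R = Rz(yaw) Ry(pitch) Rx(roll)).
In Python, from plant import bot, vision, job gives the robot as it stands. The module is installed in compiled form; this text tells all that it offers.
- The arm moves only by the tool arm_command, never from a script. Its argument "deltas" is a list of rows, each a list of 4 numbers: the shift along the tool's x, y, z in m, then the turn about the tool's y in degrees. In form: [[x, y, z, twist], ...]. A call has 1 to 5 rows; each row shifts and turns the commanded pose from where the row before left it, along the tool's axes as they then stand; what a row does not reach is not made up. A row lasts 1/10 s, in which the tool goes at most 50 mm and 8.59 degrees, less where a joint would pass 70% of its speed; a pose out of reach is approached as far as the arm can. A call is refused whole if a number of a shift passes 0.05 or a number of a turn 8.59, either way. A call with a gripper value outside its range is refused whole. "claw" is the closure in counts, from 0 (fully open) to 255 (shut), set as the call begins (left out, the last holds). The fingers move at their own pace and stop on an object; the grip force is fixed at half the most. Time passes only in rows, so rows that do not move let the fingers close. It gives the time, the measured TCP pose, the force and the opening at its end, in the units of the state.
- bot.get_obs(): the state, without advancing time (a new reading comes with each control period).
- vision.capture(name): name is "scene" or "top"; returns a dict with "img" (384x512x3 uint8, red, green, blue), "camera_matrix" (3x3 intrinsics, pixels), "dist_coeffs" ([k1, k2, p1, p2, k3] as OpenCV has them; the pictures are not rectified), "world_to_cam" (4x4, takes a point from world to camera coordinates). Camera axes: x right, y down, z forward; pixel columns grow to the right and rows downward; lengths in mm; the calibration is good to about 2 mm. A picture is of the moment at which its call begins. There is no depth.
- job.close_job(): hands the job in, once; it reports no verdict.
Trained networks look in a picture, given as the dict that the camera call returned (one of the last four; its "shot" number tells which), for a name from the list of things; names that differ only in an ending like _2 or _b are one class to them, and where a whole thing is asked for, a point or a joint stands for the part that bears it (a point fixed in the world has none). Each returns a list of dicts, best first, with "confidence" (0 to 1); they miss things now and then, are a little off and sometimes report something else, mostly with a low value. They report only what shows in the picture. A call takes as long as a camera call.
- vision.find_in(picture, name): "xyz" ([x, y, z] in mm, in the coordinates of the camera as it stood for that picture, good to about 4 mm: the middle of the surface that is visible of it).
- vision.regions_of(picture, name): "mask" (384x512 bool, what is visible of it).
The state is a dict: "time": time; "joint_positions": joint angles; "dq": joint speeds; "tau": joint torques, N m; "tool_pos": TCP position; "tcp_rot": TCP orientation; "contact_force": force on the tool from outside, world axes, zero at the start; "moment": the same for the moment, N m; "grip_width": finger opening in mm.
Only numpy, scipy, OpenCV 4.12 (cv2) and the standard library are available. Lean on these libraries where they do the work, as an engineer would, in place of code of your own. Each camera call takes 0.05 s, during which the arm holds its last target. There are 200 camera calls.

## Working session

There is one attempt and no reset: what is moved stays moved. The work goes in short steps, Python scripts to look and compute and a tool call to move; the robot and the scene stay as the last step left them, time stands still between calls to the robot, and variables do not carry over. Pictures are saved under pics/ and viewed, about 8 in all and at most 12, crops included, and the job is handed in when it is done.

Besides the shell and the picture viewer there is one more tool, called after "Call:" by a JSON object that holds its "op" and its "data". arm_command: Moves the arm, as the interface text tells. Its arguments: {"type":"object","properties":{"deltas":{"type":"array","items":{"type":"array","items":{"type":"number"}}},"claw":{"type":"number"}},"required":["deltas"]}

```bash
ls; mkdir -p pics
cat > h.py <<'E'
import numpy as np, cv2
from plant import bot, vision, job
def cam2w(p,c):
    T=np.linalg.inv(np.array(c["world_to_cam"])); return (T@np.r_[p,1])[:3]
def px2w(uv,c,z):
    K=np.array(c["camera_matrix"]);d=np.array(c["dist_coeffs"])
    n=cv2.undistortPoints(np.array([[uv]],float),K,d)[0,0]
    T=np.linalg.inv(np.array(c["world_to_cam"])); r=T[:3,:3]@np.r_[n,1]; o=T[:3,3]
    return o+r*(z-o[2])/r[2]
def w2px(p,c):
    K=np.array(c["camera_matrix"]);d=np.array(c["dist_coeffs"]);T=np.array(c["world_to_cam"])
    return cv2.projectPoints(np.array(p,float).reshape(-1,1,3),cv2.Rodrigues(T[:3,:3])[0],T[:3,3],K,d)[0][:,0]
def save(c,n): cv2.imwrite("pics/"+n,c["img"][:,:,::-1])
E
python3 - <<'E'
from h import *
print(bot.get_obs())
c=vision.capture("top");s=vision.capture("scene")
im=np.hstack([cv2.resize(c["img"],(800,600))]);cv2.imwrite("pics/t0.png",im[:,:,::-1])
cv2.imwrite("pics/s0.png",cv2.resize(s["img"],(800,600))[:,:,::-1])
for n in "tray scoop scoop_grip scoopmat balance balance_pan balance_pad screen screen_mid screen_top rest stone0 amber_bottle clear_bottle white_jar beaker mortar weight".split():
    for nm,k in (("top",c),("scene",s)):
        try:
            for r in vision.find_in(k,n)[:5 if n=="stone0" else 1]: print(n,nm,cam2w(r["xyz"],k).round(0),round(r["confidence"],2))
        except Exception as e: print(n,e)
E
```

```text
pics
{'time': 0.0, 'joint_positions': array([-1.35096868e+00,  3.42721382e-01,  1.52501076e+00, -2.75110677e-05,
        1.27535221e+00, -1.45998831e-01]), 'dq': array([ 0.00041939,  0.00151193, -0.00042359, -0.00010764,  0.00071949,
        0.0002322 ]), 'tau': array([-2.00784125e-03, -4.31250823e+01, -2.44222015e+01,  7.15545123e-02,
        5.58232516e-02, -1.10853248e-04]), 'tool_pos': array([ 187.72549023, -489.84665298,  210.74783928]), 'tcp_rot': array([-1.57227598e+00,  1.90985371e-04, -2.77575828e+00]), 'contact_force': array([-0.80713406, -0.92239694, -0.2669679 ]), 'moment': array([-0.05450555,  0.03063224,  0.01715927]), 'grip_width': 91.76899578898124}
tray scene [506. 295.  21.] 0.94
scoop top [ 596. -312.    9.] 0.76
scoop scene [ 589. -300.    8.] 0.81
scoop_grip top [ 595. -309.   10.] 0.71
scoop_grip scene [ 588. -299.    7.] 0.63
scoopmat top [ 518. -237.    8.] 0.57
scoopmat scene [ 536. -234.    7.] 0.76
balance top [ 453. -401.    6.] 0.64
balance scene [626. -14.  55.] 0.78
balance_pan top [583.  -6.  52.] 0.9
balance_pan scene [631. -16.  56.] 0.6
balance_pad 
[... 424 characters left out ...]
273.  25.] 0.52
stone0 top [547. 316.  24.] 0.47
stone0 top [512. 298.  18.] 0.39
stone0 top [529. 337.  19.] 0.38
stone0 scene [658. 397.  38.] 0.73
stone0 scene [398. 143.  61.] 0.62
stone0 scene [ 449. -393.   85.] 0.6
stone0 scene [531. 336.  23.] 0.39
stone0 scene [631. -13.  55.] 0.39
amber_bottle top [722. 143.  88.] 0.87
amber_bottle scene [737. 142.  96.] 0.96
clear_bottle scene [ 766. -142.   79.] 0.63
white_jar top [387. -97.  77.] 0.86
white_jar scene [ 400. -107.   53.] 0.95
beaker top [390. 155.  32.] 0.75
beaker scene [399. 145.  63.] 0.67
mortar top [ 617. -479.   37.] 0.6
mortar scene [ 602. -466.   36.] 0.59
weight top [653. 397.  38.] 0.7
weight scene [659. 397.  35.] 0.72
```

View pics/t0.png

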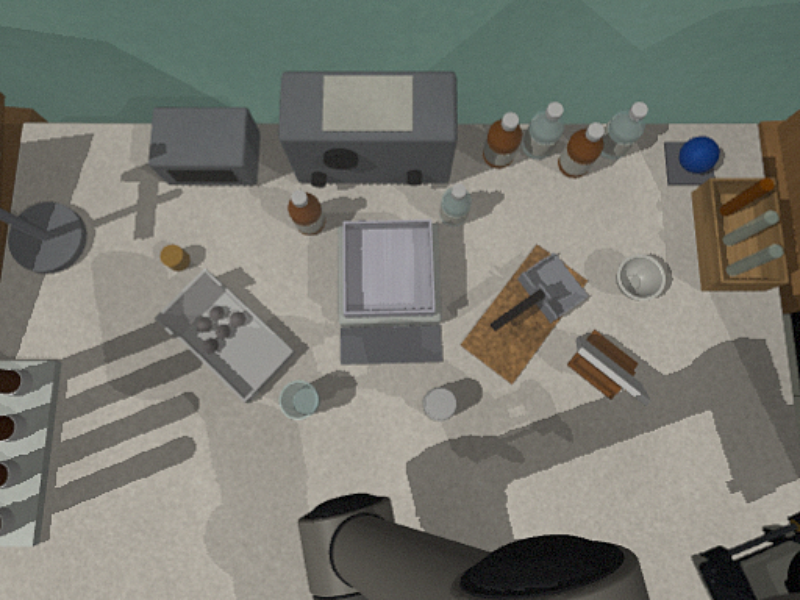

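View pics/s0.png

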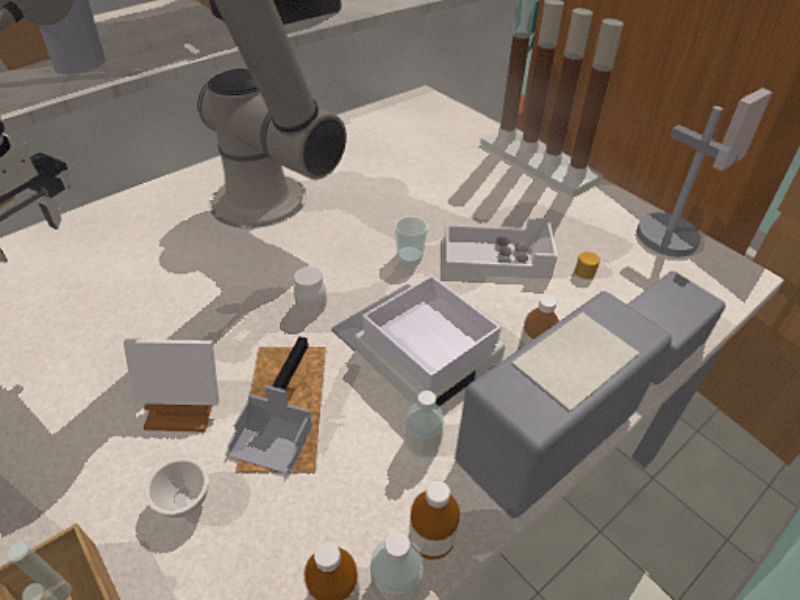

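The scene picture agrees with the network's finds: tray at upper left, balance in the centre, and the scoop lying askew on its mat at right. Next I'll zoom in for corners.

Run:
```python
from h import *
c=vision.capture("top");s=vision.capture("scene");import pickle;pickle.dump((c,s),open("c0.pkl","wb"))
def crop(k,x,y,w,h,W,H): 
    return cv2.resize(k["img"][y:y+h,x:x+w],(W,H),interpolation=cv2.INTER_CUBIC)
a=crop(c,97,168,100,100,400,400); b=crop(c,290,150,100,100,400,400)  # 4x
d=crop(c,212,135,80,100,320,400)
im=np.zeros((600,800,3),np.uint8); im[:400,:400]=a; im[:400,400:]=b
im[400:,:400]=crop(c,212,190,100,50,400,200); im[400:,400:]=crop(c,355,205,100,50,400,200)
cv2.imwrite("pics/z0.png",im[:,:,::-1])
```

```text
(no output)
```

View pics/z0.png

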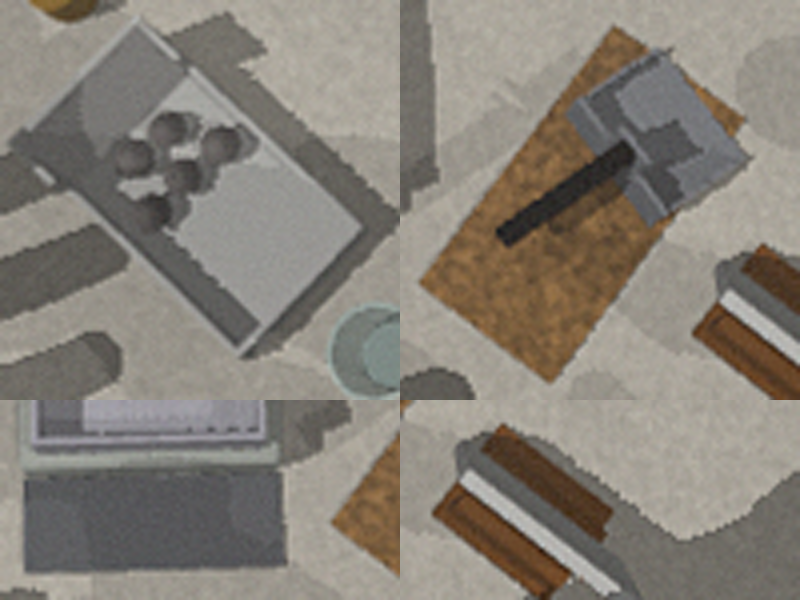

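Run:
```python
from h import *
import pickle
c,s=pickle.load(open("c0.pkl","rb"))
def P(x,y,z,ox,oy): return px2w((x/4+ox,y/4+oy),c,z)[:2]
A=lambda x,y,z:P(x,y,z,97,168)
B=lambda x,y,z:P(x-400,y,z,290,150)
D=lambda x,y,z:P(x,y-400,z,212,190)
S=lambda x,y,z:P(x-400,y-400,z,355,205)
def sh(n,pts):
    pts=np.array(pts);print(n,pts.round(0).tolist(),"mid",pts.mean(0).round(1))
    for i in range(len(pts)):
        e=pts[(i+1)%len(pts)]-pts[i];print("  ",np.hypot(*e).round(0),np.degrees(np.arctan2(e[1],e[0])).round(1))
sh("tray low end, hood end",[A(365,228,32),A(242,353,32),A(10,135,62),A(140,20,62)])
st=[A(*p,20) for p in [(168,128),(133,156),(222,144),(185,174),(155,210)]]; sh("stones",st)
sh("mat",[B(613,25,4),B(745,122,4),B(550,380,4),B(420,283,4)])
sh("handle",[B(505,240,85),B(627,150,85)])
sh("bowl front",[B(665,50,24),B(748,158,24)])
sh("pad",[D(24,477,4),D(286,475,4),D(288,568,4),D(24,572,4)])
sh("screen top",[S(468,475,125),S(618,595,125)])
for r in [(340,350)]: print("beaker", A(375,350,80))
p=vision
cc=c
for n,k,z in (("beaker",c,None),("beaker",s,None)):
    for r in vision.regions_of(vision.capture("top") if k is c else vision.capture("scene"),n)[:1]:
        ys,xs=np.nonzero(r["mask"]);print(n,r["confidence"],xs.min(),xs.max(),ys.min(),ys.max())
        for z in (0,40,80): print(z,px2w(((xs.min()+xs.max())/2,(ys.min()+ys.max())/2),k,z))
print("cam pos",[np.linalg.inv(k["world_to_cam"])[:3,3].round(0) for k in (c,s)])
```

```text
tray low end, hood end [[476.0, 165.0], [388.0, 248.0], [538.0, 411.0], [621.0, 325.0]] mid [506. 287.]
   121.0 136.7
   221.0 47.5
   119.0 -45.7
   216.0 -132.1
stones [[551.0, 314.0], [530.0, 338.0], [539.0, 274.0], [517.0, 299.0], [490.0, 319.0]] mid [525.3 308.9]
   32.0 130.7
   65.0 -82.0
   34.0 130.9
   33.0 142.7
   60.0 -5.2
mat [[690.0, -293.0], [614.0, -388.0], [422.0, -235.0], [493.0, -143.0]] mid [ 554.8 -264.8]
   122.0 -128.4
   245.0 141.5
   116.0 52.8
   248.0 -37.3
handle [[512.0, -193.0], [575.0, -279.0]] mid [ 543.8 -235.7]
   107.0 -53.8
   107.0 126.2
bowl front [[664.0, -326.0], [583.0, -382.0]] mid [ 623.5 -353.8]
   99.0 -145.5
   99.0 34.5
pad [[526.0, 84.0], [528.0, -110.0], [460.0, -110.0], [456.0, 82.0]] mid [492.6 -13.3]
   193.0 -89.4
   69.0 -179.5
   192.0 91.0
   70.0 1.3
screen top [[471.0, -329.0], [394.0, -420.0]] mid [ 432.4 -374.8]
   119.0 -130.1
   119.0 49.9
beaker [389.38661623 145.89110183]
beaker 0.73 179 204 244 268
0 [390.1663536 157.8222346   0.       ]
40 [389.11976018 150.82828614  40.        ]
80 [388.07316676 143.83433768  80.        ]
beaker 0.68 253 273 138 168
0 [346.11945359 191.25137621   0.        ]
40 [384.55345039 157.43886266  40.        ]
80 [422.98744719 123.62634912  80.        ]
cam pos [array([ 362.,  -30., 1074.]), array([1106., -477.,  791.])]
```

```bash
cat > plan.py <<'E'
# usage: plan.py x,y,z,yawdeg[,mm_per_row] ... ; prints rows from the measured pose
import sys,json
from h import *
o=bot.get_obs(); p=np.array(o["tool_pos"]); y=np.degrees(o["tcp_rot"][2])
print("t",round(o["time"],2),"pos",p.round(1),"yaw",round(y,1),"w",round(o["grip_width"],1),"F",np.round(o["contact_force"],1),"rpy",np.round(o["tcp_rot"],3))
rows=[]
for a in sys.argv[1:]:
    v=[float(t) for t in a.split(",")]; g=np.array(v[:3]); sp=v[4] if len(v)>4 else 48
    dy=(v[3]-y+180)%360-180
    n=max(1,int(np.ceil(np.linalg.norm(g-p)/sp)),int(np.ceil(abs(dy)/8.5)))
    for i in range(n):
        k=n-i; d=(g-p)/k; w=-round(((v[3]-y+180)%360-180)/k,1); c,s=np.cos(np.radians(y)),np.sin(np.radians(y))
        X,Y,Z=np.array([c,s,0]),np.array([0,0,-1.]),np.array([-s,c,0])
        r=[round(d@X/1000,3),round(d@Y/1000,3),round(d@Z/1000,3)]
        rows.append(r+[w]); p=p+1000*(r[0]*X+r[1]*Y+r[2]*Z); y-=w
for i in range(0,len(rows),5): print(json.dumps(rows[i:i+5]))
E
python3 plan.py 555,-252,170,126 555,-252,66,126
```

```text
t 2.2 pos [ 187.8 -490.3  211.4] yaw -159.0 w 91.8 F [-0.2 -0.9 -0.5] rpy [-1.571 -0.    -2.776]
[[-0.043, 0.004, -0.009, 7.5], [-0.041, 0.004, -0.015, 7.5], [-0.039, 0.004, -0.02, 7.5], [-0.036, 0.004, -0.025, 7.5], [-0.033, 0.004, -0.029, 7.5]]
[[-0.028, 0.004, -0.033, 7.5], [-0.024, 0.004, -0.037, 7.5], [-0.019, 0.004, -0.039, 7.5], [-0.013, 0.005, -0.042, 7.5], [-0.008, 0.004, -0.043, 7.5]]
[[-0.0, 0.035, -0.0, -0.0], [-0.0, 0.035, -0.0, -0.0], [-0.0, 0.034, -0.0, -0.0]]
```

Call:
{"op": "arm_command", "data": {"deltas": [[-0.043,0.004,-0.009,7.5],[-0.041,0.004,-0.015,7.5],[-0.039,0.004,-0.02,7.5],[-0.036,0.004,-0.025,7.5],[-0.033,0.004,-0.029,7.5]], "claw": 0}}

```text
time: 2.7
tool_pos: [372.9, -369.8, 191.4]
tcp_rot: [-1.57, 0.0, 2.847]
contact_force: [1.1, -1.2, 0.2]
grip_width: 91.9
```

Call:
{"op": "arm_command", "data": {"deltas": [[-0.028,0.004,-0.033,7.5],[-0.024,0.004,-0.037,7.5],[-0.019,0.004,-0.039,7.5],[-0.013,0.005,-0.042,7.5],[-0.008,0.004,-0.043,7.5]]}}

```text
time: 3.2
tool_pos: [556.1, -250.5, 170.2]
tcp_rot: [-1.571, 0.0, 2.193]
contact_force: [0.7, -1.0, 0.2]
grip_width: 91.8
```

Call:
{"op": "arm_command", "data": {"deltas": [[0,0,0,0],[0,0,0,0]]}}

```text
time: 3.4
tool_pos: [555.1, -250.9, 169.8]
tcp_rot: [-1.57, -0.001, 2.202]
contact_force: [0.4, -0.9, 0.3]
grip_width: 91.8
```

Call:
{"op": "arm_command", "data": {"deltas": [[0,0.035,0,0],[0,0.035,0,0],[0,0.033,0,0],[0,0,0,0]]}}

```text
time: 3.8
tool_pos: [550.9, -251.3, 63.4]
tcp_rot: [-1.567, -0.008, 2.198]
contact_force: [-0.8, 0.0, 0.4]
grip_width: 91.7
```

Call:
{"op": "arm_command", "data": {"deltas": [[0,0,0,0],[0,0,0,0],[0,0,0,0],[0,0,0,0],[0,0,0,0]], "claw": 255}}

```text
time: 4.3
tool_pos: [555.1, -251.9, 68.3]
tcp_rot: [-1.571, 0.001, 2.199]
contact_force: [-0.3, 0.6, 0.1]
grip_width: 56.3
```

Call:
{"op": "arm_command", "data": {"deltas": [[0,-0.02,0,0],[0,-0.04,0,0],[0,-0.04,0,0],[0,-0.02,0,0],[0,0,0,0]]}}

```text
time: 4.8
tool_pos: [556.4, -252.6, 191.5]
tcp_rot: [-1.574, 0.007, 2.199]
contact_force: [0.1, -0.0, 1.0]
grip_width: 16.6
```

Run:
```python
from h import *
c=vision.capture("scene");im=cv2.resize(c["img"][150:384,60:372],(800,600),interpolation=cv2.INTER_CUBIC);cv2.imwrite("pics/g1.png",im[:,:,::-1])
o=bot.get_obs();print(o["tool_pos"],o["grip_width"],o["contact_force"],o["moment"])
```

```text
[ 555.38047441 -252.03405303  188.93263357] 12.424688999190206 [ 0.62952276  0.05775299 -0.27566243] [0.1415181  0.08196619 0.00288321]
```

View pics/g1.png

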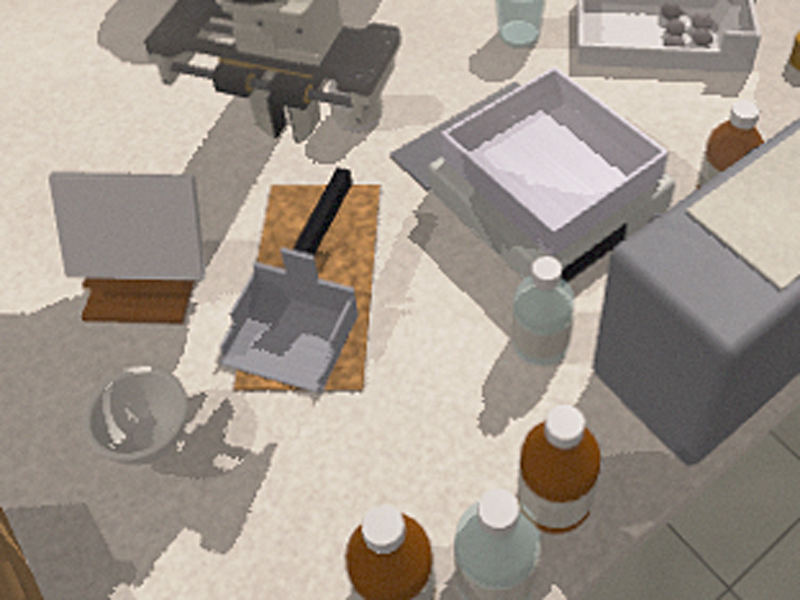

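The picture shows the fingers shut in the air and the scoop still on its mat. I lifted before they had closed, so I'll repeat with a wait.

Call:
{"op": "arm_command", "data": {"deltas": [[0,0,0,0],[0,0,0,0],[0,0,0,0],[0,0,0,0],[0,0,0,0]], "claw": 100}}

```text
time: 5.35
tool_pos: [554.6, -251.7, 186.9]
tcp_rot: [-1.57, -0.001, 2.198]
contact_force: [0.7, 0.3, 0.4]
grip_width: 47.6
```

Call:
{"op": "arm_command", "data": {"deltas": [[0,0.03,0,0],[0,0.04,0,0],[0,0.04,0,0],[0,0.013,0,0],[0,0,0,0]]}}

```text
time: 5.85
tool_pos: [553.7, -251.2, 62.7]
tcp_rot: [-1.569, -0.004, 2.198]
contact_force: [1.4, -0.4, 0.6]
grip_width: 55.6
```

Call:
{"op": "arm_command", "data": {"deltas": [[0,0,0,0],[0,0,0,0],[0,0,0,0],[0,0,0,0],[0,0,0,0]], "claw": 255}}

```text
time: 6.35
tool_pos: [555.1, -251.9, 65.2]
tcp_rot: [-1.571, 0.001, 2.198]
contact_force: [0.5, 0.1, -0.2]
grip_width: 20.5
```

Call:
{"op": "arm_command", "data": {"deltas": [[0,0,0,0],[0,0,0,0],[0,0,0,0]]}}

```text
time: 6.65
tool_pos: [554.9, -251.8, 64.8]
tcp_rot: [-1.571, 0.001, 2.198]
contact_force: [0.1, 1.5, 3.4]
grip_width: 15.2
```

Call:
{"op": "arm_command", "data": {"deltas": [[0,-0.02,0,0],[0,-0.04,0,0],[0,-0.04,0,0],[0,-0.02,0,0],[0,0,0,0]]}}

```text
time: 7.15
tool_pos: [556.0, -252.6, 187.3]
tcp_rot: [-1.573, 0.005, 2.198]
contact_force: [1.0, -0.5, -3.2]
grip_width: 15.3
```

```bash
python3 - <<'E'
from h import *
c=vision.capture("scene");im=cv2.resize(c["img"][130:330,60:327],(800,600),interpolation=cv2.INTER_CUBIC);cv2.imwrite("pics/g2.png",im[:,:,::-1])
E
python3 plan.py 610,40,170,-90 610,97,170,-90
```

```text
t 7.2 pos [ 554.8 -251.9  184.7] yaw 126.0 w 15.5 F [-0.1  0.3 -3.9] rpy [-1.571e+00  1.000e-03  2.198e+00]
[[0.012, 0.001, -0.013, -8.5], [0.01, 0.001, -0.014, -8.5], [0.008, 0.001, -0.016, -8.5], [0.005, 0.001, -0.017, -8.5], [0.003, 0.001, -0.017, -8.5]]
[[0.0, 0.001, -0.017, -8.5], [-0.002, 0.001, -0.017, -8.5], [-0.005, 0.001, -0.017, -8.5], [-0.007, 0.001, -0.016, -8.4], [-0.01, 0.001, -0.015, -8.5]]
[[-0.012, 0.001, -0.013, -8.4], [-0.013, 0.001, -0.011, -8.5], [-0.015, 0.001, -0.009, -8.4], [-0.016, 0.0, -0.007, -8.5], [-0.017, 0.001, -0.005, -8.4]]
[[-0.017, 0.0, -0.002, -8.5], [-0.017, 0.001, 0.001, -8.4], [-0.029, -0.0, -0.0, -0.0], [-0.028, -0.0, -0.0, -0.0]]
```

View pics/g2.png

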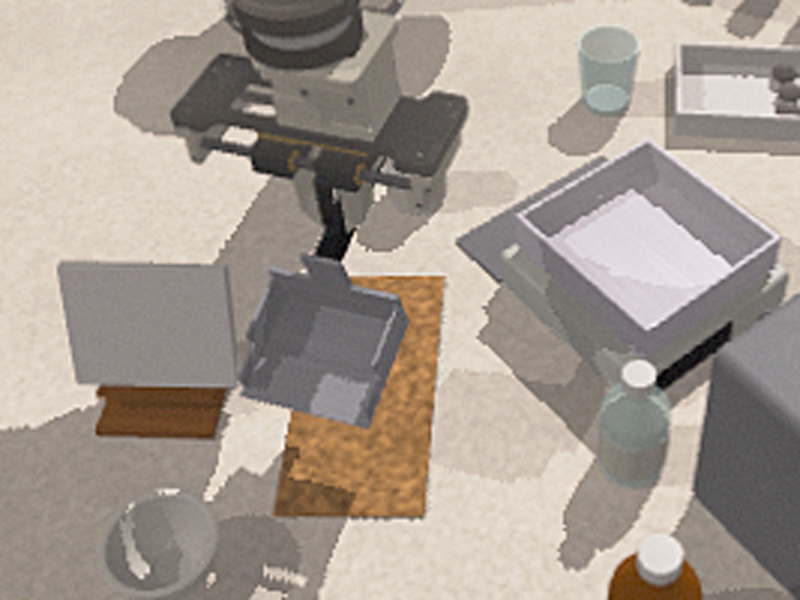

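```bash
cat >> h.py <<'E'
def scoop_pts(tcp,yawdeg,delta,pts,gx=-80.,gz=70.,dz=11.):
    "world points of scoop-frame pts: held at scoop (gx,0,gz) at TCP+dz up; heading=yaw+180, nose-down pitch delta deg"
    a=np.radians(yawdeg+180);d=np.radians(delta)
    Rz=np.array([[np.cos(a),-np.sin(a),0],[np.sin(a),np.cos(a),0],[0,0,1]])
    Ry=np.array([[np.cos(d),0,np.sin(d)],[0,1,0],[-np.sin(d),0,np.cos(d)]])
    return np.array(tcp)+[0,0,dz]+(np.array(pts,float)-[gx,0,gz])@(Rz@Ry).T
E
python3 - <<'E'
from h import *
from scipy.optimize import least_squares
c=vision.capture("scene");o=bot.get_obs()
obs=np.array([[243,397],[370,427],[408,315],[275,270]])/3+[60,130]
P=[[45,52,0],[45,-52,0],[-45,-52,36],[-45,52,36]]
P=[[45,-52,0],[45,52,0],[-45,52,36],[-45,-52,36]]
f=lambda v:(w2px(scoop_pts(o["tool_pos"],126+v[2],v[0],P,v[1],70-2),c)-obs).ravel()
r=least_squares(f,[5,-80,0]);print(r.x,f(r.x).round(1))
E
```

```text
[ 22.44827005 -84.69276326  -2.14794213] [ 1.3 -0.5 -0.1  1.5 -3.5 -3.1 -0.5  1.1]
```

```bash
cat > tilt.py <<'E'
# estimate scoop pitch from the scene picture: match projected scoop outline to network mask
from h import *
from scipy.optimize import minimize
import sys
def fit(cam="scene",x0=(15,-82),save_as=None):
    c=vision.capture(cam);o=bot.get_obs();r=vision.regions_of(c,"scoop")
    if not r: return None
    m=r[0]["mask"].astype(np.uint8)
    y=np.degrees(o["tcp_rot"][2])
    bx=[[45,52,0],[45,-52,0],[-45,52,0],[-45,-52,0],[45,52,20],[45,-52,20],[-45,52,36],[-45,-52,36],[-45,0,45]]
    def pm(v):
        q=w2px(scoop_pts(o["tool_pos"],y,v[0],bx,v[1],68),c)
        k=np.zeros_like(m);cv2.fillConvexPoly(k,cv2.convexHull(q.astype(np.float32)).round().astype(np.int32),1);return k
    def cost(v):
        k=pm(v); return (k&(1-m)).sum()+ (m&(1-k)).sum()
    g=[(cost((a,b)),a,b) for a in range(-30,50,2) for b in (-88,-84,-80,-76)]
    b=min(g); rr=minimize(cost,b[1:],method="Nelder-Mead",options=dict(initial_simplex=[b[1:],(b[1]+2,b[2]),(b[1],b[2]+3)]))
    return rr.x.round(1),rr.fun,int(m.sum()),round(r[0]["confidence"],2),round(o["time"],2),np.round(o["tool_pos"],1),np.round(o["moment"],2)
if __name__=="__main__":
    for k in sys.argv[1:]: print(k,fit(k))
E
python3 tilt.py scene top scene; python3 plan.py 555,-252,100,126,40
```

```text
scene (array([ 15.4, -76.4]), np.float64(304.0), 2351, 0.86, 7.3, array([ 553.7, -251.2,  182.1]), array([0.19, 0.05, 0.04]))
top (array([ 62., -93.]), np.float64(784.0), 135, 0.55, 7.4, array([ 553.7, -251.2,  182. ]), array([0.2 , 0.07, 0.06]))
scene (array([ 14.3, -76.2]), np.float64(294.0), 2365, 0.75, 7.5, array([ 554.1, -251.4,  182.7]), array([ 0.17,  0.07, -0.04]))
t 7.55 pos [ 554.3 -251.5  183. ] yaw 126.0 w 15.1 F [-0.3  0.1 -2.5] rpy [-1.570e+00 -2.000e-03  2.198e+00]
[[-0.0, 0.028, -0.0, -0.0], [-0.0, 0.028, -0.0, -0.0], [-0.001, 0.027, -0.0, -0.0]]
```

```bash
python3 plan.py 530,-200,215,120,14 480,0,215,177,30 434.6,208.8,200,-132.4,32
```

```text
t 7.55 pos [ 554.3 -251.5  183. ] yaw 126.0 w 15.1 F [-0.3  0.1 -2.5] rpy [-1.570e+00 -2.000e-03  2.198e+00]
[[0.011, -0.006, -0.002, 1.2], [0.011, -0.006, -0.002, 1.2], [0.011, -0.007, -0.002, 1.2], [0.012, -0.006, -0.001, 1.2], [0.011, -0.007, -0.001, 1.2]]
[[0.028, 0.0, -0.008, -8.1], [0.027, 0.0, -0.012, -8.2], [0.025, 0.0, -0.016, -8.1], [0.023, 0.0, -0.019, -8.2], [0.019, 0.0, -0.022, -8.1]]
[[0.016, 0.0, -0.025, -8.2], [0.013, 0.0, -0.027, -8.1], [0.008, 0.002, -0.029, -7.2], [0.004, 0.002, -0.03, -7.2], [0.001, 0.002, -0.031, -7.2]]
[[-0.003, 0.002, -0.03, -7.3], [-0.007, 0.002, -0.03, -7.2], [-0.011, 0.003, -0.028, -7.3], [-0.015, 0.002, -0.027, -7.2]]
```

Call:
{"op": "arm_command", "data": {"deltas": [[0.011,-0.006,-0.002,1.2],[0.011,-0.006,-0.002,1.2],[0.011,-0.007,-0.002,1.2],[0.012,-0.006,-0.001,1.2],[0.011,-0.007,-0.001,1.2]]}}

```text
time: 8.05
tool_pos: [530.0, -200.0, 216.0]
tcp_rot: [-1.57, -0.001, 2.093]
contact_force: [0.9, -0.5, -2.2]
grip_width: 15.1
```

Call:
{"op": "arm_command", "data": {"deltas": [[0.028,0.0,-0.008,-8.1],[0.027,0.0,-0.012,-8.2],[0.025,0.0,-0.016,-8.1],[0.023,0.0,-0.019,-8.2],[0.019,0.0,-0.022,-8.1]]}}

```text
time: 8.55
tool_pos: [494.2, -56.6, 216.1]
tcp_rot: [-1.571, -0.001, 2.81]
contact_force: [0.1, -0.2, -2.3]
grip_width: 15.2
```

Call:
{"op": "arm_command", "data": {"deltas": [[0.016,0.0,-0.025,-8.2],[0.013,0.0,-0.027,-8.1],[0.008,0.002,-0.029,-7.2],[0.004,0.002,-0.03,-7.2],[0.001,0.002,-0.031,-7.2]]}}

```text
time: 9.05
tool_pos: [460.3, 90.4, 210.1]
tcp_rot: [-1.571, -0.0, -2.813]
contact_force: [0.5, 0.5, -2.2]
grip_width: 15.4
```

Call:
{"op": "arm_command", "data": {"deltas": [[-0.003,0.002,-0.03,-7.3],[-0.007,0.002,-0.03,-7.2],[-0.011,0.003,-0.028,-7.3],[-0.015,0.002,-0.027,-7.2],[0,0,0,0]]}}

```text
time: 9.55
tool_pos: [434.1, 211.3, 200.8]
tcp_rot: [-1.572, -0.0, -2.305]
contact_force: [0.7, -1.1, -3.3]
grip_width: 15.5
```

```bash
python3 - <<'E'
from h import *
c=vision.capture("scene");t=vision.capture("top")
im=np.zeros((600,800,3),np.uint8)
im[:,:400]=cv2.resize(c["img"][60:210,240:340],(400,600),interpolation=cv2.INTER_CUBIC)
im[:400,400:]=cv2.resize(t["img"][150:270,90:210],(400,400),interpolation=cv2.INTER_CUBIC)
cv2.imwrite("pics/g3.png",im[:,:,::-1])
E
python3 tilt.py scene top
```

```text
scene (array([ 14., -77.]), np.float64(408.0), 950, 0.63, 9.7, array([435.2, 208.2, 201.2]), array([-0.2 ,  0.01,  0.03]))
top (array([ 50.6, -95. ]), np.float64(1179.0), 406, 0.77, 9.8, array([435.5, 207.7, 201.3]), array([-0.09,  0.  ,  0.03]))
```

View pics/g3.png

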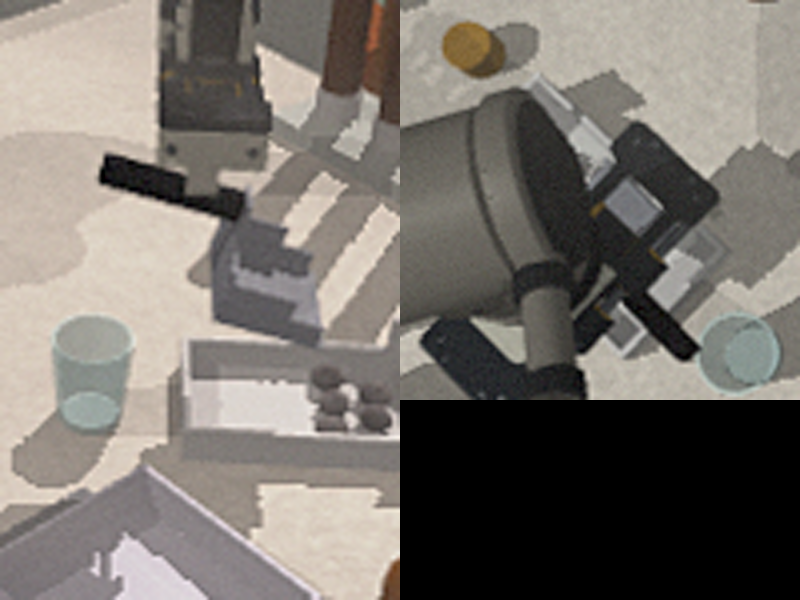

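Call:
{"op": "arm_command", "data": {"deltas": [[0,0.02,0,0],[0,0.025,0,0],[0,0.025,0,0],[0,0.02,0,0],[0,0.01,0,0]]}}

```text
time: 10.35
tool_pos: [434.6, 207.5, 99.9]
tcp_rot: [-1.572, -0.002, -2.313]
contact_force: [-0.2, 0.2, -2.9]
grip_width: 15.0
```

Call:
{"op": "arm_command", "data": {"deltas": [[0,0.004,0,0],[0,0.002,0,0],[0,0,0,0]]}}

```text
time: 10.65
tool_pos: [435.8, 208.5, 96.0]
tcp_rot: [-1.57, 0.001, -2.312]
contact_force: [0.4, 0.5, -3.0]
grip_width: 15.0
```

Call:
{"op": "arm_command", "data": {"deltas": [[0,0.002,0,0],[0,0.001,0,0],[0,0,0,0]]}}

```text
time: 10.95
tool_pos: [435.5, 208.6, 92.7]
tcp_rot: [-1.57, 0.001, -2.311]
contact_force: [0.1, -0.4, -0.6]
grip_width: 15.0
```

Call:
{"op": "arm_command", "data": {"deltas": [[0,0.002,0,0],[0,0.001,0,0],[0,0,0,0]]}}

```text
time: 11.25
tool_pos: [435.3, 208.6, 89.4]
tcp_rot: [-1.571, 0.0, -2.312]
contact_force: [0.6, -0.5, 0.2]
grip_width: 15.5
```

Run:
```python
from h import *
c=vision.capture("scene");print(bot.get_obs()["contact_force"],bot.get_obs()["moment"])
cv2.imwrite("pics/g4.png",cv2.resize(c["img"][90:190,250:370],(720,600),interpolation=cv2.INTER_CUBIC)[:,:,::-1])
```

```text
[-0.85797967  0.63350199 -0.61272319] [ 0.08350791 -0.12264474 -0.00330525]
```

View pics/g4.png

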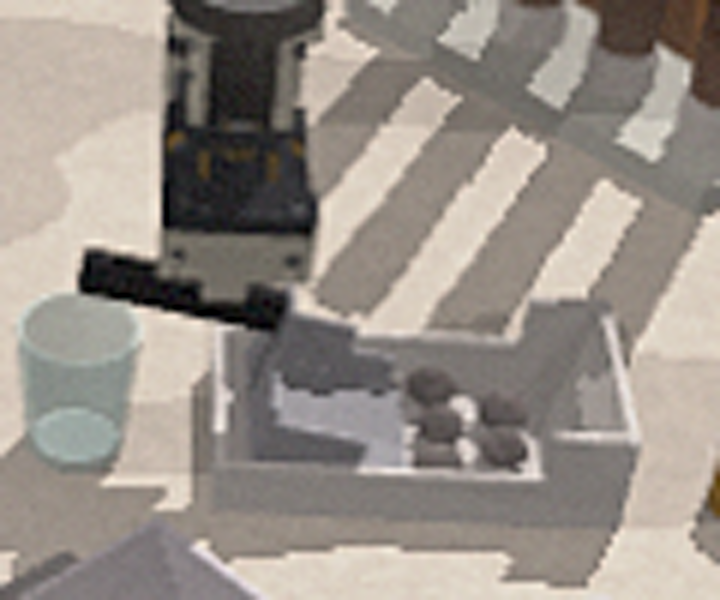

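Call:
{"op": "arm_command", "data": {"deltas": [[-0.01,0,0,0],[-0.01,0,0,0],[-0.01,0,0,0],[-0.01,0.001,0,0],[-0.005,0.002,0,0]]}}

```text
time: 11.8
tool_pos: [466.5, 242.8, 86.3]
tcp_rot: [-1.57, 0.001, -2.311]
contact_force: [-1.4, -0.7, 1.2]
grip_width: 15.2
```

Call:
{"op": "arm_command", "data": {"deltas": [[-0.002,0.006,0,0],[-0.001,0.008,0,0],[0,0.006,0,0],[0,0.002,0,0],[0,0,0,0]]}}

```text
time: 12.3
tool_pos: [467.5, 244.0, 65.1]
tcp_rot: [-1.571, 0.001, -2.312]
contact_force: [-4.6, -1.0, 12.7]
grip_width: 15.0
```

Run:
```python
from h import *
c=vision.capture("scene");o=bot.get_obs();print(o["contact_force"],o["moment"],o["tool_pos"])
cv2.imwrite("pics/g5.png",cv2.resize(c["img"][90:190,250:370],(720,600),interpolation=cv2.INTER_CUBIC)[:,:,::-1])
```

```text
[-4.39183025 -0.87762034 11.96806962] [-0.14674638  0.69477667  0.0832713 ] [467.58642842 244.08632384  65.14096407]
```

View pics/g5.png

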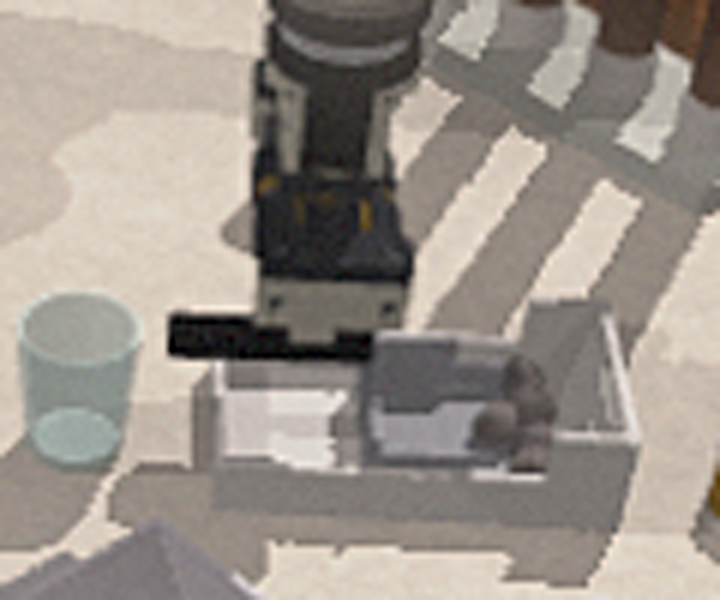

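Call:
{"op": "arm_command", "data": {"deltas": [[-0.003,0,0,0],[-0.003,-0.001,0,0],[-0.002,-0.001,0,0],[0,0,0,0]]}}

```text
time: 12.75
tool_pos: [472.6, 249.7, 65.8]
tcp_rot: [-1.571, -0.001, -2.312]
contact_force: [-1.7, -2.2, -0.3]
grip_width: 15.3
```

Call:
{"op": "arm_command", "data": {"deltas": [[-0.003,-0.005,0,0],[-0.003,-0.005,0,0],[-0.003,-0.005,0,0],[-0.003,-0.005,0,0],[0,0,0,0]]}}

```text
time: 13.25
tool_pos: [482.0, 259.3, 87.3]
tcp_rot: [-1.57, 0.002, -2.311]
contact_force: [-0.8, 0.2, -2.3]
grip_width: 15.1
```

Run:
```python
from h import *
c=vision.capture("scene");o=bot.get_obs();print(o["contact_force"],o["moment"],o["tool_pos"])
cv2.imwrite("pics/g6.png",cv2.resize(c["img"][90:190,250:370],(720,600),interpolation=cv2.INTER_CUBIC)[:,:,::-1])
```

```text
[-0.55671604 -1.62472878 -2.34075415] [-0.09057565 -0.00713095 -0.0116933 ] [481.51704513 258.97923268  86.78936139]
```

View pics/g6.png

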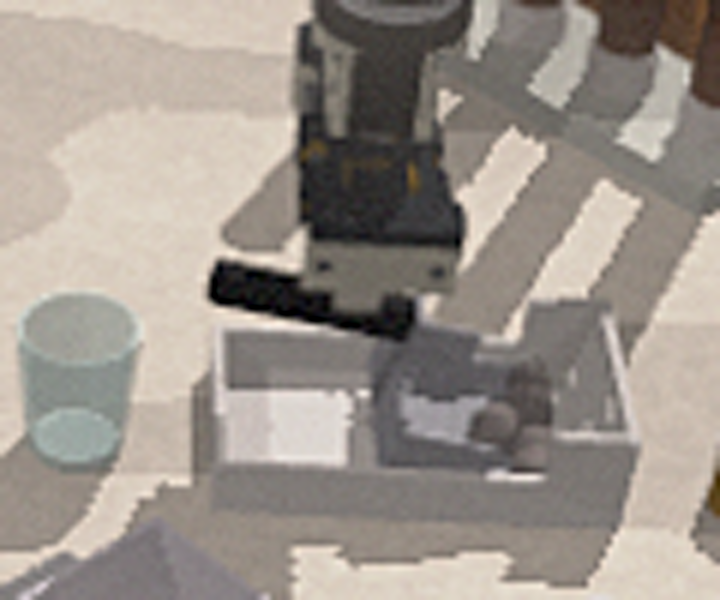

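The picture shows the nose sagged about 13°, with the stones on the lip against the slope. I'll set the bowl flat, push forward, then regrip nearer the neck so the load sits on a shorter lever.

Call:
{"op": "arm_command", "data": {"deltas": [[0.006,0.004,0,0],[0.006,0.006,0,0],[0.004,0.006,0,0],[0.002,0.005,0,0],[0,0.001,0,0]]}}

```text
time: 13.8
tool_pos: [468.3, 244.7, 65.0]
tcp_rot: [-1.571, -0.001, -2.312]
contact_force: [-6.5, -3.7, 19.5]
grip_width: 15.5
```

Call:
{"op": "arm_command", "data": {"deltas": [[-0.004,0,0,0],[-0.004,0,0,0],[-0.004,0,0,0],[0,0,0,0]]}}

```text
time: 14.2
tool_pos: [475.5, 252.4, 65.3]
tcp_rot: [-1.571, -0.005, -2.311]
contact_force: [-8.4, -9.2, 17.3]
grip_width: 15.4
```

Call:
{"op": "arm_command", "data": {"deltas": [[0,0,0,0],[0,0,0,0],[0,0,0,0]], "claw": 150}}

```text
time: 14.5
tool_pos: [477.0, 254.3, 64.1]
tcp_rot: [-1.571, -0.0, -2.312]
contact_force: [0.2, 0.2, 0.4]
grip_width: 34.4
```

Call:
{"op": "arm_command", "data": {"deltas": [[-0.006,0,0,0],[-0.006,0,0,0],[0,0,0,0]]}}

```text
time: 14.8
tool_pos: [486.0, 263.9, 64.3]
tcp_rot: [-1.57, 0.001, -2.311]
contact_force: [0.0, -0.3, 0.2]
grip_width: 37.5
```

Call:
{"op": "arm_command", "data": {"deltas": [[0,0,0,0],[0,0,0,0],[0,0,0,0],[0,0,0,0],[0,0,0,0]], "claw": 255}}

```text
time: 15.3
tool_pos: [485.0, 263.1, 64.3]
tcp_rot: [-1.571, -0.0, -2.312]
contact_force: [-0.5, -0.0, -0.1]
grip_width: 15.4
```

Call:
{"op": "arm_command", "data": {"deltas": [[0,0,0,0],[0,0,0,0],[0,0,0,0],[0,0,0,0]]}}

```text
time: 15.7
tool_pos: [485.0, 263.0, 64.3]
tcp_rot: [-1.571, -0.0, -2.311]
contact_force: [-0.7, -0.7, -0.4]
grip_width: 15.4
```

Run:
```python
from h import *
c=vision.capture("scene");o=bot.get_obs();print(o["time"],o["contact_force"],o["moment"],o["tool_pos"],o["grip_width"])
cv2.imwrite("pics/g7.png",cv2.resize(c["img"][90:190,250:370],(720,600),interpolation=cv2.INTER_CUBIC)[:,:,::-1])
for r in vision.find_in(c,"stone0"): print(cam2w(r["xyz"],c).round(0),round(r["confidence"],2))
```

```text
15.75 [-0.60121292 -1.52991175 -0.22749629] [-0.1538595   0.06534248  0.00716521] [485.00839468 263.05527049  64.344424  ] 15.584903437455782
[541. 342.  28.] 0.59
[ 568. -267.    3.] 0.56
[543. 318.  27.] 0.42
```

Call:
{"op": "arm_command", "data": {"deltas": [[0,-0.002,0,0],[-0.001,-0.003,0,0],[-0.001,-0.004,0,0],[-0.002,-0.004,0,0],[-0.002,-0.004,0,0]]}}

```text
time: 16.3
tool_pos: [489.3, 267.7, 81.7]
tcp_rot: [-1.571, -0.0, -2.312]
contact_force: [-0.1, 0.9, -3.4]
grip_width: 15.2
```

Run:
```python
from h import *
c=vision.capture("scene");o=bot.get_obs();print(o["time"],o["contact_force"],o["moment"],o["tool_pos"],o["grip_width"])
cv2.imwrite("pics/g8.png",cv2.resize(c["img"][90:190,250:370],(720,600),interpolation=cv2.INTER_CUBIC)[:,:,::-1])
```

```text
16.35 [ 0.38210894  0.77728241 -2.26162189] [-0.21715785  0.18857613  0.01972422] [489.93892175 268.05787921  82.44081256] 15.102380657536255
```

View pics/g8.png

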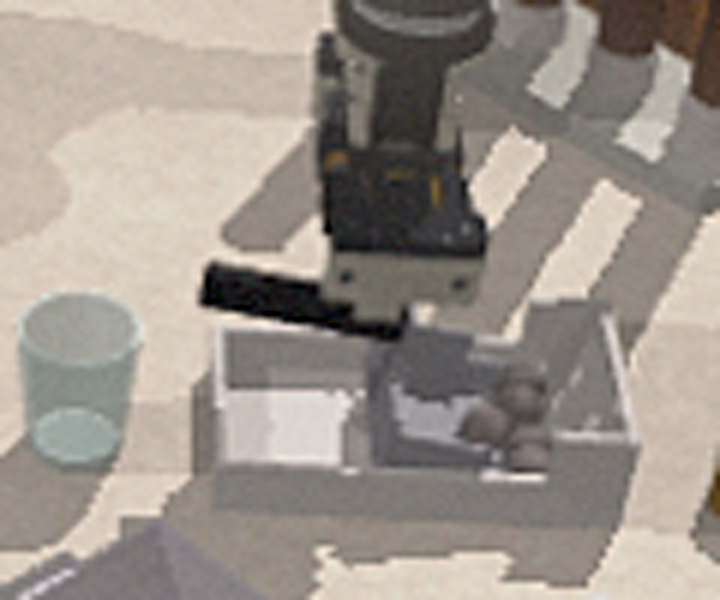

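Call:
{"op": "arm_command", "data": {"deltas": [[0.003,0.005,0,0],[0.002,0.006,0,0],[0.002,0.005,0,0],[0,0.003,0,0],[0,0.001,0,0]]}}

```text
time: 16.85
tool_pos: [484.7, 262.4, 63.7]
tcp_rot: [-1.57, 0.001, -2.311]
contact_force: [-9.0, -4.0, 29.6]
grip_width: 15.2
```

```bash
cat > tail.py <<'E'
from h import *
from scipy.optimize import least_squares
def tail(save_as=None):
    c=vision.capture("scene");o=bot.get_obs();im=c["img"].astype(int)
    y=np.degrees(o["tcp_rot"][2]);tp=o["tool_pos"]
    t0=w2px(scoop_pts(tp,y,5,[[-155,0,70]],-70,70),c)[0]
    m=(im.max(2)<40);yy,xx=np.nonzero(m)
    k=(abs(xx-t0[0])<14)&(abs(yy-t0[1])<18);xx,yy=xx[k],yy[k]
    u=xx.min(); e=np.array([u,yy[xx<=u+1].mean()])
    ln=np.polyfit(xx[xx<u+14],yy[xx<u+14],1)
    r=least_squares(lambda v:(w2px(scoop_pts(tp,y,v[0],[[-155,0,70]],v[1],70),c)[0]-e),[5,-70])
    if save_as: cv2.imwrite("pics/"+save_as,cv2.resize(c["img"][90:190,250:370],(720,600),interpolation=cv2.INTER_CUBIC)[:,:,::-1])
    print("tail px",e,"slope",ln[0].round(3),"delta,gx",r.x.round(1),"t",round(o["time"],2),"F",np.round(o["contact_force"],1),"M",np.round(o["moment"],2),"pos",np.round(tp,1))
import sys
tail(sys.argv[1] if len(sys.argv)>1 else None)
E
python3 tail.py
```

```text
tail px [281.  145.5] slope 0.039 delta,gx [  1.1 -66.6] t 16.9 F [-6.8 -2.6 21.4] M [-0.6   1.09  0.02] pos [484.8 262.4  63.8]
```

Call:
{"op": "arm_command", "data": {"deltas": [[0.003,0.001,0,0],[0.003,0.001,0,0],[0.003,0.002,0,0],[0.002,0.001,0,0],[0,0,0,0]]}}

```text
time: 17.4
tool_pos: [478.0, 254.7, 58.7]
tcp_rot: [-1.569, 0.004, -2.312]
contact_force: [-4.3, -0.7, 19.3]
grip_width: 15.4
```

```bash
python3 tail.py
```

```text
tail px [278.         148.76923077] slope -0.019 delta,gx [ -4.6 -67.6] t 17.45 F [-5.1 -0.6 20.4] M [-0.11  0.78  0.01] pos [478.1 254.8  58.8]
```

Call:
{"op": "arm_command", "data": {"deltas": [[0.003,0.002,0,0],[0.003,0.002,0,0],[0.003,0.002,0,0],[0.003,0.002,0,0],[0,0,0,0]]}}

```text
time: 17.95
tool_pos: [469.0, 245.1, 49.4]
tcp_rot: [-1.57, 0.001, -2.312]
contact_force: [-4.3, -3.5, 12.8]
grip_width: 15.4
```

```bash
python3 tail.py
```

```text
tail px [275.         154.27272727] slope -0.211 delta,gx [-14.2 -70. ] t 18.0 F [-3.9 -2.3 11.6] M [-0.37  0.48  0.05] pos [469.1 245.2  49.5]
```

Call:
{"op": "arm_command", "data": {"deltas": [[0,-0.002,0,0],[0,-0.003,0,0],[0,-0.003,0,0],[0,-0.003,0,0],[0,-0.002,0,0]]}}

```text
time: 18.5
tool_pos: [468.8, 245.4, 61.2]
tcp_rot: [-1.571, -0.001, -2.312]
contact_force: [0.3, -0.5, -3.8]
grip_width: 15.9
```

```bash
python3 tail.py l1.png
```

```text
tail px [273.         146.28571429] slope -0.024 delta,gx [ -0.7 -64.3] t 18.55 F [ 0.7 -0.7 -3.7] M [-0.1   0.03  0.05] pos [469.  245.5  61.6]
```

View pics/l1.png

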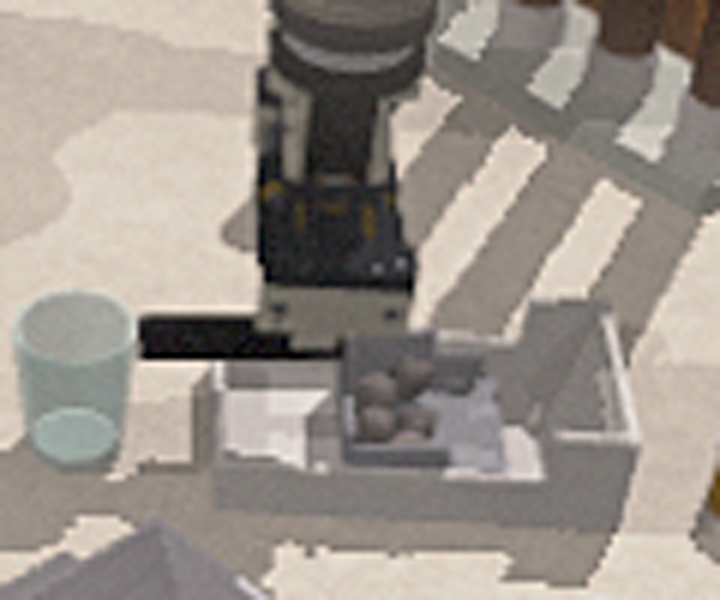

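Call:
{"op": "arm_command", "data": {"deltas": [[-0.003,0,0,0],[-0.004,0,0,0],[-0.003,0,0,0],[0,0,0,0]]}}

```text
time: 18.95
tool_pos: [476.0, 253.2, 61.3]
tcp_rot: [-1.571, 0.0, -2.311]
contact_force: [0.8, -0.0, -3.8]
grip_width: 15.9
```

Call:
{"op": "arm_command", "data": {"deltas": [[0,0,0,0],[0,-0.001,0,0],[0,-0.002,0,0]], "claw": 160}}

```text
time: 19.25
tool_pos: [475.9, 252.8, 64.8]
tcp_rot: [-1.57, 0.001, -2.312]
contact_force: [0.3, 0.5, -0.1]
grip_width: 33.1
```

```bash
python3 tail.py
```

```text
tail px [278.         145.23076923] slope 0.029 delta,gx [  0.5 -69.8] t 19.3 F [-0.6  0.9  0.4] M [-0.01 -0.05 -0.04] pos [476.1 252.9  65.2]
```

Call:
{"op": "arm_command", "data": {"deltas": [[-0.006,0,0,0],[-0.006,0,0,0],[0,0,0,0]]}}

```text
time: 19.6
tool_pos: [484.6, 262.3, 64.5]
tcp_rot: [-1.57, 0.001, -2.311]
contact_force: [-0.1, -0.4, 0.2]
grip_width: 34.4
```

Call:
{"op": "arm_command", "data": {"deltas": [[0,0,0,0],[0,0,0,0],[0,0,0,0],[0,0,0,0],[0,0,0,0]], "claw": 255}}

```text
time: 20.1
tool_pos: [483.5, 261.6, 64.2]
tcp_rot: [-1.571, -0.001, -2.312]
contact_force: [-0.9, -0.2, 0.1]
grip_width: 15.4
```

Call:
{"op": "arm_command", "data": {"deltas": [[0,0,0,0],[0,0,0,0],[0,0,0,0],[0,0,0,0],[0,0,0,0]]}}

```text
time: 20.6
tool_pos: [483.7, 261.6, 64.3]
tcp_rot: [-1.571, -0.0, -2.312]
contact_force: [-0.3, -0.5, -2.9]
grip_width: 15.4
```

Call:
{"op": "arm_command", "data": {"deltas": [[0,-0.002,0,0],[0,-0.003,0,0],[0,-0.004,0,0],[0,-0.004,0,0],[0,-0.004,0,0]]}}

```text
time: 21.1
tool_pos: [483.9, 261.7, 81.8]
tcp_rot: [-1.571, 0.0, -2.312]
contact_force: [-0.5, 0.1, -3.7]
grip_width: 15.3
```

```bash
python3 tail.py l2.png
```

```text
tail px [279.         140.23076923] slope 0.05 delta,gx [  1.9 -59.8] t 21.15 F [ 0.   0.7 -3.4] M [-0.07  0.    0.01] pos [484.2 261.8  82.5]
```

```bash
python3 - <<'E'
from h import *
import pickle
c,s=pickle.load(open("c0.pkl","rb"))
q=[px2w((x/1.5625,y/1.5625),c,90)[:2] for x,y in [(342,221),(432,221),(437,315),(343,316)]]
print(np.round(q,0).tolist(),np.mean(q,0))
E
python3 plan.py 484,262,105,-132.4,7 484,262,180,-132.4,15
```

```text
[[706.0, 77.0], [707.0, -86.0], [535.0, -93.0], [532.0, 71.0]] [619.97037225  -7.73126377]
t 21.15 pos [484.2 261.8  82.5] yaw -132.4 w 15.5 F [ 0.   0.7 -3.4] rpy [-1.570e+00  1.000e-03 -2.312e+00]
[[0.0, -0.006, -0.0, -0.0], [0.0, -0.006, -0.0, -0.0], [0.0, -0.005, -0.0, -0.0], [0.0, -0.006, -0.0, -0.0], [0.0, -0.015, -0.0, -0.0]]
[[0.0, -0.015, -0.0, -0.0], [0.0, -0.015, -0.0, -0.0], [0.0, -0.015, -0.0, -0.0], [0.0, -0.015, -0.0, -0.0]]
```

Call:
{"op": "arm_command", "data": {"deltas": [[0,-0.004,0,0],[0,-0.006,0,0],[0,-0.008,0,0],[0,-0.01,0,0],[0,-0.011,0,0]]}}

```text
time: 21.65
tool_pos: [483.8, 261.7, 121.4]
tcp_rot: [-1.571, 0.0, -2.312]
contact_force: [0.8, 0.3, -3.3]
grip_width: 15.2
```

Call:
{"op": "arm_command", "data": {"deltas": [[0,-0.011,0,0],[0,-0.011,0,0],[0,-0.011,0,0],[0,-0.01,0,0],[0,-0.008,0,0]]}}

```text
time: 22.15
tool_pos: [484.0, 261.7, 172.4]
tcp_rot: [-1.57, 0.001, -2.312]
contact_force: [-0.4, 0.6, -3.4]
grip_width: 15.5
```

Call:
{"op": "arm_command", "data": {"deltas": [[0,-0.006,0,0],[0,-0.004,0,0],[0,-0.002,0,0],[0,0,0,0]]}}

```text
time: 22.55
tool_pos: [483.8, 261.7, 183.4]
tcp_rot: [-1.571, -0.0, -2.312]
contact_force: [-0.2, 0.2, -4.0]
grip_width: 15.3
```

```bash
python3 tail.py; python3 plan.py 440,60,185,180,16 506,-10,185,180,16
```

```text
tail px [281. 113.] slope 0.027 delta,gx [  1.5 -60.4] t 22.6 F [-0.2  0.8 -4.1] M [-0.08  0.11 -0.02] pos [483.6 261.6 183.1]
t 22.6 pos [483.6 261.6 183.1] yaw -132.4 w 15.3 F [-0.2  0.8 -4.1] rpy [-1.571e+00 -1.000e-03 -2.312e+00]
[[0.014, -0.0, 0.008, 3.7], [0.013, -0.0, 0.009, 3.7], [0.013, -0.0, 0.01, 3.7], [0.012, -0.0, 0.01, 3.6], [0.011, -0.0, 0.011, 3.7]]
[[0.01, -0.0, 0.012, 3.6], [0.01, -0.0, 0.013, 3.7], [0.009, -0.0, 0.013, 3.6], [0.008, -0.0, 0.014, 3.7], [0.007, -0.0, 0.014, 3.6]]
[[0.006, -0.001, 0.014, 3.7], [0.005, -0.0, 0.015, 3.6], [0.005, -0.001, 0.015, 3.7], [-0.009, 0.0, 0.01, -0.0], [-0.01, 0.0, 0.01, -0.0]]
[[-0.009, 0.0, 0.01, -0.0], [-0.01, 0.0, 0.01, -0.0], [-0.009, 0.0, 0.01, -0.0], [-0.01, 0.0, 0.01, -0.0], [-0.009, 0.0, 0.01, -0.0]]
```

Call:
{"op": "arm_command", "data": {"deltas": [[0.003,0,0.004,1.8],[0.006,0,0.008,3.6],[0.009,0,0.01,3.7],[0.011,0,0.01,3.7],[0.011,0,0.011,3.7]]}}

```text
time: 23.1
tool_pos: [481.0, 202.6, 183.0]
tcp_rot: [-1.571, -0.001, -2.604]
contact_force: [-0.1, -0.3, -3.8]
grip_width: 15.4
```

Call:
{"op": "arm_command", "data": {"deltas": [[0.011,0,0.012,3.6],[0.01,0,0.013,3.7],[0.009,0,0.013,3.6],[0.008,0,0.014,3.7],[0.007,0,0.014,3.6]]}}

```text
time: 23.6
tool_pos: [466.3, 123.5, 183.2]
tcp_rot: [-1.571, -0.001, -2.921]
contact_force: [0.8, 0.3, -3.6]
grip_width: 15.4
```

```bash
python3 plan.py 455,55,185,-178,16 530,-10,185,-178,14
```

```text
t 23.6 pos [466.3 123.5 183.2] yaw -167.4 w 15.4 F [ 0.8  0.3 -3.6] rpy [-1.571e+00 -1.000e-03 -2.921e+00]
[[0.005, -0.0, 0.013, 2.1], [0.005, -0.0, 0.013, 2.1], [0.004, -0.001, 0.013, 2.1], [0.004, -0.0, 0.013, 2.2], [0.003, -0.001, 0.014, 2.1]]
[[-0.009, 0.0, 0.008, 0.0], [-0.009, 0.0, 0.009, 0.0], [-0.009, 0.0, 0.008, 0.0], [-0.009, 0.0, 0.009, 0.0], [-0.009, 0.0, 0.008, 0.0]]
[[-0.009, 0.0, 0.009, 0.0], [-0.009, 0.0, 0.008, 0.0], [-0.01, 0.0, 0.009, 0.0]]
```

Call:
{"op": "arm_command", "data": {"deltas": [[0.005,0,0.013,2.1],[0.005,0,0.013,2.1],[0.004,-0.001,0.013,2.1],[0.002,0,0.013,2.2],[0.0,-0.001,0.013,2.1]]}}

```text
time: 24.1
tool_pos: [460.5, 56.5, 185.4]
tcp_rot: [-1.571, -0.0, -3.105]
contact_force: [-0.2, 0.1, -4.0]
grip_width: 15.2
```

Call:
{"op": "arm_command", "data": {"deltas": [[-0.004,0,0.009,0],[-0.009,0,0.009,0],[-0.01,0,0.008,0],[-0.01,0,0.009,0],[-0.01,0,0.008,0]]}}

```text
time: 24.6
tool_pos: [506.5, 15.6, 185.2]
tcp_rot: [-1.571, -0.0, -3.102]
contact_force: [-0.1, 0.6, -3.7]
grip_width: 15.4
```

Call:
{"op": "arm_command", "data": {"deltas": [[-0.01,0,0.009,0],[-0.009,0,0.006,0],[-0.006,0,0.003,0],[-0.003,0,0,0],[0,0,0,0]]}}

```text
time: 25.1
tool_pos: [534.2, -0.5, 185.3]
tcp_rot: [-1.571, -0.0, -3.102]
contact_force: [-0.2, -0.0, -4.2]
grip_width: 15.7
```

```bash
python3 tilt.py scene; python3 plan.py 540,-10,185,-178,5 540,-10,128,-178,12
```

```text
scene (array([  0.9, -52.4]), np.float64(611.0), 1477, 0.79, 25.15, array([ 5.338e+02, -4.000e-01,  1.853e+02]), array([-0.01,  0.2 ,  0.02]))
t 25.2 pos [ 5.336e+02 -3.000e-01  1.853e+02] yaw -177.7 w 15.5 F [-0.6 -0.5 -4.2] rpy [-1.571e+00 -1.000e-03 -3.102e+00]
[[-0.002, 0.0, 0.003, 0.1], [-0.002, 0.0, 0.003, 0.1], [-0.002, 0.0, 0.004, 0.1], [-0.0, 0.011, -0.0, -0.0], [-0.0, 0.012, -0.0, -0.0]]
[[-0.0, 0.011, -0.0, -0.0], [-0.0, 0.012, -0.0, -0.0], [-0.0, 0.011, -0.0, -0.0]]
```

Call:
{"op": "arm_command", "data": {"deltas": [[0.001,0,0.004,0.1],[0.001,0.008,0.004,0.1],[0,0.014,0.001,0],[0,0.014,0,0],[0,0.01,0,0]]}}

```text
time: 25.7
tool_pos: [534.5, -10.3, 142.1]
tcp_rot: [-1.57, 0.007, -3.106]
contact_force: [-3.2, 2.6, 32.2]
grip_width: 15.8
```

Call:
{"op": "arm_command", "data": {"deltas": [[-0.045,0,0,0],[0,-0.0,0,0],[0.015,0,0,0],[0.015,0,0,0],[0.015,0,0,0]]}}

```text
time: 26.2
tool_pos: [533.8, -10.2, 140.4]
tcp_rot: [-1.57, 0.006, -3.106]
contact_force: [3.3, 0.4, 2.3]
grip_width: 15.8
```

Call:
{"op": "arm_command", "data": {"deltas": [[0,0,0,0],[-0.045,0,0,0],[0,0.0,0,0],[0.02,0,0,0],[0.025,0,0,0]]}}

```text
time: 26.7
tool_pos: [533.5, -9.9, 139.0]
tcp_rot: [-1.571, 0.002, -3.106]
contact_force: [3.6, -0.1, 2.1]
grip_width: 16.0
```

```bash
python3 tilt.py scene
python3 - <<'E'
from h import *
c=vision.capture("scene")
cv2.imwrite("pics/d1.png",cv2.resize(c["img"][150:290,190:350],(720,600),interpolation=cv2.INTER_CUBIC)[:,:,::-1])
for r in vision.find_in(c,"stone0"): print(cam2w(r["xyz"],c).round(0),round(r["confidence"],2))
E
```

```text
scene (array([  45.6, -179.1]), np.float64(3099.0), 4152, 0.65, 26.75, array([529.5,  -9.8, 139.3]), array([ 0.03, -0.13, -0.04]))
[674. -32.  72.] 0.65
[675.   8.  77.] 0.59
[687.  27.  78.] 0.55
```

View pics/d1.png

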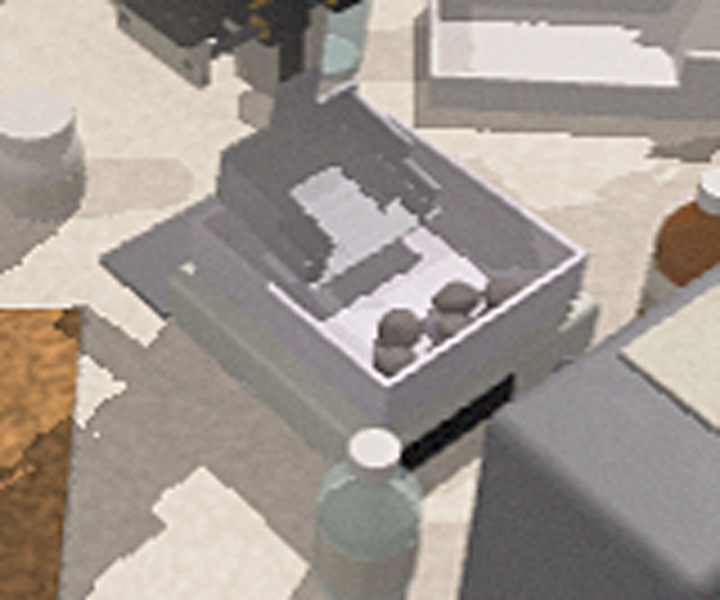

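Call:
{"op": "arm_command", "data": {"deltas": [[-0.005,-0.015,0,0],[-0.003,-0.025,0,0],[0,-0.025,0,0],[0,-0.015,0,0],[0,0,0,0]]}}

```text
time: 27.4
tool_pos: [542.3, -9.6, 221.2]
tcp_rot: [-1.57, 0.004, -3.106]
contact_force: [0.4, 0.0, -3.4]
grip_width: 15.7
```

```bash
python3 tilt.py scene; python3 plan.py 539,-252.5,210,142,25 539,-252.5,130,142,30
```

```text
scene (array([ -2.4, -46.7]), np.float64(410.0), 1869, 0.86, 27.45, array([541.3,  -9.5, 219.5]), array([-0.01,  0.09,  0.01]))
t 27.5 pos [540.5  -9.4 218.5] yaw -177.9 w 15.5 F [-0.6  0.5 -2.5] rpy [-1.571e+00 -1.000e-03 -3.106e+00]
[[0.001, 0.001, 0.024, 4.0], [-0.001, 0.001, 0.024, 4.0], [-0.002, 0.001, 0.024, 4.0], [-0.004, 0.001, 0.024, 4.0], [-0.006, 0.001, 0.024, 4.0]]
[[-0.007, 0.001, 0.023, 4.0], [-0.009, 0.001, 0.023, 4.0], [-0.011, 0.001, 0.022, 4.0], [-0.012, 0.0, 0.021, 4.0], [-0.013, 0.001, 0.02, 4.1]]
[[-0.0, 0.027, 0.0, -0.0], [-0.0, 0.026, 0.0, -0.0], [-0.0, 0.027, 0.0, -0.0]]
```

Call:
{"op": "arm_command", "data": {"deltas": [[0.001,0.001,0.024,4.0],[-0.001,0.001,0.024,4.0],[-0.002,0.001,0.024,4.0],[-0.004,0.001,0.024,4.0],[-0.006,0.001,0.024,4.0]]}}

```text
time: 28.0
tool_pos: [539.1, -131.3, 212.5]
tcp_rot: [-1.571, -0.003, 2.826]
contact_force: [0.4, -0.3, -3.4]
grip_width: 15.8
```

Call:
{"op": "arm_command", "data": {"deltas": [[-0.007,0.001,0.023,4.0],[-0.009,0.001,0.023,4.0],[-0.011,0.001,0.022,4.0],[-0.012,0.0,0.021,4.0],[-0.013,0.001,0.02,4.1]]}}

```text
time: 28.5
tool_pos: [538.4, -252.8, 208.4]
tcp_rot: [-1.57, -0.003, 2.475]
contact_force: [-0.3, -1.4, -1.9]
grip_width: 15.5
```

Call:
{"op": "arm_command", "data": {"deltas": [[0,0.02,0,0],[0,0.025,0,0],[0,0.015,0,0],[0,0,0,0]]}}

```text
time: 28.9
tool_pos: [536.9, -250.9, 146.1]
tcp_rot: [-1.57, -0.008, 2.477]
contact_force: [-0.5, 1.0, -2.6]
grip_width: 16.0
```

```bash
cat > fit3.py <<'E'
from h import *
from scipy.optimize import minimize
c=vision.capture("scene");o=bot.get_obs();r=vision.regions_of(c,"scoop")[0];m=r["mask"].astype(np.uint8);y=np.degrees(o["tcp_rot"][2])
bx=[[45,52,0],[45,-52,0],[-45,52,0],[-45,-52,0],[45,52,20],[45,-52,20],[-45,52,36],[-45,-52,36],[-45,10,45],[-45,-10,45]]
nk=[[-45,10,40],[-45,-10,40],[-48,10,81],[-48,-10,81]]
def pm(v):
    k=np.zeros_like(m)
    for P in (bx,nk):
        q=w2px(scoop_pts(o["tool_pos"],y,v[0],P,v[1],v[2]),c);cv2.fillConvexPoly(k,cv2.convexHull(q.astype(np.float32)).round().astype(np.int32),1)
    return k
cost=lambda v:float((pm(v)!=m).sum())
g=sorted([(cost((a,b,z)),a,b,z) for a in range(-20,50,3) for b in range(-80,-50,5) for z in range(50,86,4)])
for q in g[:6]: print(q)
rr=minimize(cost,g[0][1:],method="Nelder-Mead",options=dict(initial_simplex=[g[0][1:],(g[0][1]+2,*g[0][2:]),(g[0][1],g[0][2]+3,g[0][3]),(*g[0][1:3],g[0][3]+3)]))
print(rr.x.round(1),rr.fun,m.sum(),round(r["confidence"],2),o["time"],o["tool_pos"].round(1),o["contact_force"].round(1))
E
python3 fit3.py
```

```text
(176.0, 10, -55, 54)
(178.0, 13, -55, 58)
(178.0, 16, -55, 54)
(180.0, 13, -55, 54)
(183.0, 16, -55, 58)
(193.0, 7, -55, 54)
[ 10.9 -55.3  54.5] 158.0 2209 0.95 28.95 [ 537.9 -251.4  148.1] [-0.5  0.5 -1.8]
```

Call:
{"op": "arm_command", "data": {"deltas": [[0,0.02,0,0],[0,0.025,0,0],[0,0.02,0,0],[0,0.01,0,0],[0,0.002,0,0]]}}

```text
time: 29.5
tool_pos: [538.7, -251.9, 73.0]
tcp_rot: [-1.571, -0.001, 2.478]
contact_force: [0.5, 0.2, -1.9]
grip_width: 15.9
```

Call:
{"op": "arm_command", "data": {"deltas": [[0,0.005,0,0],[0,0.005,0,0],[0,0.004,0,0],[0,0,0,0]]}}

```text
time: 29.9
tool_pos: [539.2, -252.2, 59.7]
tcp_rot: [-1.571, 0.001, 2.478]
contact_force: [-0.1, 0.2, -0.4]
grip_width: 15.9
```

```bash
python3 fit3.py
```

```text
(157.0, 4, -55, 54)
(158.0, 7, -55, 54)
(161.0, 10, -55, 54)
(168.0, -2, -55, 54)
(174.0, 13, -55, 58)
(178.0, 1, -55, 54)
[  5.1 -53.7  54.9] 154.0 1887 0.9 29.95 [ 539.3 -252.3   59.9] [-0.1  1.5 -0.3]
```

Contact; keep pressing until the bowl is flat.

Call:
{"op": "arm_command", "data": {"deltas": [[0,0.003,0,0],[0,0.003,0,0],[0,0,0,0]]}}

```text
time: 30.3
tool_pos: [538.7, -251.9, 53.0]
tcp_rot: [-1.571, -0.0, 2.478]
contact_force: [-1.1, 0.5, 1.8]
grip_width: 15.8
```

Call:
{"op": "arm_command", "data": {"deltas": [[0,0.003,0,0],[0,0.002,0,0],[0,0,0,0]]}}

```text
time: 30.6
tool_pos: [538.9, -252.1, 49.6]
tcp_rot: [-1.571, 0.001, 2.478]
contact_force: [-3.5, 2.6, 11.0]
grip_width: 16.1
```

Call:
{"op": "arm_command", "data": {"deltas": [[0,0,0,0],[0,0,0,0],[0,0,0,0],[0,-0.02,0,0],[0,-0.04,0,0]], "claw": 100}}

```text
time: 31.1
tool_pos: [536.8, -250.9, 105.6]
tcp_rot: [-1.57, -0.008, 2.478]
contact_force: [0.5, -0.9, 0.4]
grip_width: 51.2
```

Call:
{"op": "arm_command", "data": {"deltas": [[0.03,-0.045,0,0],[0.045,-0.03,0,0],[0.045,-0.02,0,0],[0.045,0,0,0],[0.03,0,0,0]]}}

```text
time: 31.6
tool_pos: [387.7, -133.8, 198.1]
tcp_rot: [-1.571, 0.001, 2.478]
contact_force: [-1.0, 0.6, -0.0]
grip_width: 55.9
```

```bash
cat > scr.py <<'E'
from h import *
from scipy.optimize import minimize
t=vision.capture("top");s=vision.capture("scene");o=bot.get_obs()
R=lambda r,p,y:None
def rot(a,ax):
    c,q=np.cos(a),np.sin(a);return np.array([[c,-q,0],[q,c,0],[0,0,1]]) if ax=='z' else np.array([[c,0,q],[0,1,0],[-q,0,c]])
B=np.array([[x,y,z] for x in(-6,6) for y in(-70,70) for z in(0,110)],float)
def scr(v,th=-.42): # x,y of the lower edge middle, yaw; tilt towards -x
    return np.array([v[0],v[1],25])+B@(rot(np.radians(v[2]),'z')@rot(th,'y')).T
ms=[(k,vision.regions_of(k,"screen")[0]) for k in (t,s)]
for k,r in ms: print(r["confidence"],r["mask"].sum())
def pm(v,k):
    q=w2px(scr(v),k);m=np.zeros((384,512),np.uint8);cv2.fillConvexPoly(m,cv2.convexHull(q.astype(np.float32)).round().astype(np.int32),1);return m
cost=lambda v:float(sum((pm(v,k)!=r["mask"]).sum() for k,r in ms))
best=min((minimize(cost,(460,-390,y0),method="Nelder-Mead",options=dict(initial_simplex=[(450,-385,y0),(470,-385,y0),(450,-365,y0),(450,-385,y0+10)])) for y0 in (-45,-35,135,145)),key=lambda r:r.fun)
v=best.x;print(v.round(1),best.fun,[float((pm(v,k)!=r["mask"]).sum()) for k,r in ms])
C=scr(v);print("top edge ends",C[[1,3,5,7]].round(0).tolist(),"mid top",C[[1,3,5,7]].mean(0).round(1))
rt=vision.regions_of(t,"scoop")
print("t",o["time"],o["tool_pos"].round(1))
for k in (t,s):
    r=vision.regions_of(k,"scoop")[0];m=r["mask"].astype(np.uint8)
    P=np.array([[45,52,0],[45,-52,0],[-45,52,0],[-45,-52,0],[45,52,20],[45,-52,20],[-45,52,36],[-45,-52,36],[-45,10,45],[-45,-10,45]],float)
    H=np.array([[x,y,z] for x in(-45,-155) for y in(-8,8) for z in (59,81)],float)
    N=np.array([[-45,10,40],[-45,-10,40],[-48,10,81],[-48,-10,81]],float)
    def sp(v):
        q=np.zeros_like(m)
        for Q in (P,H,N):
            W=np.array([v[0],v[1],4])+Q@(rot(np.radians(v[2]),'z')@rot(np.radians(v[3]),'y')).T
            cv2.fillConvexPoly(q,cv2.convexHull(w2px(W,k).astype(np.float32)).round().astype(np.int32),1)
        return float((q!=m).sum())
    b=minimize(sp,(583,-286,-38,0),method="Nelder-Mead",options=dict(initial_simplex=[(583,-286,-38,0),(590,-286,-38,0),(583,-279,-38,0),(583,-286,-34,0),(583,-286,-38,4)]))
    d=b.x[:2]-[554.8,-264.8];a=np.radians(-38);print("scoop",b.x.round(1),b.fun,m.sum(),"mat xy",round(d@[np.cos(a),np.sin(a)],1),round(d@[-np.sin(a),np.cos(a)],1))
E
python3 scr.py
```

```text
Traceback (most recent call last):
  File "scr.py", line 10, in <module>
    ms=[(k,vision.regions_of(k,"screen")[0]) for k in (t,s)]
           ~~~~~~~~~~~~~~~~~~~~~~~~~~~~~^^^
IndexError: list index out of range
```

```bash
python3 - <<'E'
s=open("scr.py").read()
s=s.replace('''ms=[(k,vision.regions_of(k,"screen")[0]) for k in (t,s)]''','''ms=[]
for k in (t,s):
    r=[q for n in ("screen","screen_mid","screen_top") for q in vision.regions_of(k,n)[:1]]
    if r: ms.append((k,max(r,key=lambda q:q["confidence"])))
print([k is t for k,r in ms])
for n,k in (("st",t),("ss",s)): cv2.imwrite("pics/"+n+".png",k["img"][:,:,::-1])''')
open("scr.py","w").write(s)
E
python3 scr.py
```

```text
[True, False]
0.98 480
0.87 2243
[ 461.7 -405.2  -42.4] 320.0 [146.0, 174.0]
top edge ends [[377.0, -423.0, 123.0], [472.0, -320.0, 123.0], [385.0, -430.0, 128.0], [480.0, -327.0, 128.0]] mid top [ 428.6 -375.   125.4]
t 31.85 [ 390.6 -136.   198. ]
scoop [ 578.3 -292.   -42.4   13.1] 187.0 1149 mat xy 35.3 -7.0
scoop [ 583. -286.  -38.    0.] 165.0 2126 mat xy 35.3 0.7
```

```bash
python3 plan.py 433.6,-379.7,185,-131.3,35 433.6,-379.7,103,-131.3,28
```

```text
t 32.3 pos [ 389.8 -135.5  197.6] yaw 142.0 w 55.5 F [ 0.5 -0.3  0.2] rpy [-1.571 -0.     2.478]
[[-0.017, 0.001, 0.015, -7.9], [-0.015, 0.001, 0.017, -7.9], [-0.012, 0.001, 0.019, -7.9], [-0.009, 0.001, 0.021, -7.9], [-0.006, 0.001, 0.022, -7.9]]
[[-0.003, 0.001, 0.022, -7.9], [-0.0, 0.001, 0.022, -7.9], [0.002, 0.001, 0.022, -7.9], [0.006, 0.002, 0.022, -7.8], [0.009, 0.001, 0.021, -7.9]]
[[0.011, 0.002, 0.02, -7.8], [-0.0, 0.027, -0.0, -0.0], [-0.0, 0.027, -0.0, -0.0], [-0.0, 0.028, -0.0, -0.0]]
```

Call:
{"op": "arm_command", "data": {"deltas": [[-0.017,0.001,0.015,-7.9],[-0.015,0.001,0.017,-7.9],[-0.012,0.001,0.019,-7.9],[-0.009,0.001,0.021,-7.9],[-0.006,0.001,0.022,-7.9]]}}

```text
time: 32.8
tool_pos: [409.4, -248.1, 192.6]
tcp_rot: [-1.571, 0.0, -3.11]
contact_force: [0.2, 0.3, 0.1]
grip_width: 55.7
```

Call:
{"op": "arm_command", "data": {"deltas": [[-0.003,0.001,0.022,-7.9],[0,0.001,0.022,-7.9],[0.002,0.001,0.022,-7.9],[0.006,0.002,0.022,-7.8],[0.009,0.001,0.021,-7.9]]}}

```text
time: 33.3
tool_pos: [428.9, -358.3, 186.4]
tcp_rot: [-1.571, -0.0, -2.423]
contact_force: [0.1, -0.4, 0.0]
grip_width: 55.4
```

Call:
{"op": "arm_command", "data": {"deltas": [[0.011,0.002,0.02,-7.8],[0,0.02,0,0],[0,0.025,0,0],[0,0.015,0,0],[0,0,0,0]]}}

```text
time: 33.8
tool_pos: [432.5, -378.6, 122.3]
tcp_rot: [-1.576, 0.001, -2.293]
contact_force: [-0.0, 0.5, -0.1]
grip_width: 55.8
```

Call:
{"op": "arm_command", "data": {"deltas": [[0,0.01,0,0],[0,0.012,0,0],[0,0,0,0]]}}

```text
time: 34.1
tool_pos: [433.0, -379.0, 101.4]
tcp_rot: [-1.573, 0.0, -2.292]
contact_force: [-0.1, 0.3, 0.9]
grip_width: 55.7
```

Call:
{"op": "arm_command", "data": {"deltas": [[0,0,0,0],[0,0,0,0],[0,0,0,0],[0,0,0.005,0],[0,0,0.008,0]], "claw": 160}}

```text
time: 34.6
tool_pos: [443.5, -388.4, 103.1]
tcp_rot: [-1.571, -0.0, -2.292]
contact_force: [-0.4, 0.4, 0.3]
grip_width: 34.3
```

Call:
{"op": "arm_command", "data": {"deltas": [[0,0,0.008,0],[0,0,0.008,0],[0,0,0.007,0],[0,0,0.004,0],[0,0,0,0]]}}

```text
time: 35.1
tool_pos: [463.9, -406.4, 102.5]
tcp_rot: [-1.571, -0.0, -2.292]
contact_force: [-0.4, -0.4, 0.1]
grip_width: 34.2
```

Call:
{"op": "arm_command", "data": {"deltas": [[0,0,0,0],[0,0,0,0],[0,0,0,0],[0,0,0,0],[0,0,0,0]], "claw": 255}}

```text
time: 35.6
tool_pos: [463.2, -405.8, 102.9]
tcp_rot: [-1.572, -0.0, -2.292]
contact_force: [-2.1, 1.3, 2.7]
grip_width: 12.4
```

Call:
{"op": "arm_command", "data": {"deltas": [[0,0,0,0],[0,0,0,0],[0,0,0,0]]}}

```text
time: 35.9
tool_pos: [463.4, -406.0, 102.9]
tcp_rot: [-1.571, -0.0, -2.292]
contact_force: [-2.6, 2.1, 4.0]
grip_width: 11.3
```

Call:
{"op": "arm_command", "data": {"deltas": [[0,-0.01,0,0],[0,-0.02,0,0],[0,-0.025,0,0],[0,-0.025,0,0],[0,-0.01,0,0]]}}

```text
time: 36.4
tool_pos: [464.7, -407.1, 195.9]
tcp_rot: [-1.565, -0.001, -2.292]
contact_force: [1.1, -0.6, -1.6]
grip_width: 11.8
```

```bash
cat > sf.py <<'E'
from h import *
from scipy.optimize import minimize
B=np.array([[x,y,z] for x in(-6,6) for y in(-70,70) for z in(0,110)],float)
def rot(a,ax):
    c,q=np.cos(a),np.sin(a);return {'z':np.array([[c,-q,0],[q,c,0],[0,0,1]]),'y':np.array([[c,0,q],[0,1,0],[-q,0,c]]),'x':np.array([[1,0,0],[0,c,-q],[0,q,c]])}[ax]
def run():
    o=bot.get_obs();s=vision.capture("scene");t=vision.capture("top")
    ms=[]
    for k in (t,s):
        r=[q for n in ("screen","screen_mid","screen_top") for q in vision.regions_of(k,n)[:1]]
        if r: ms.append((k,max(r,key=lambda q:q["confidence"])))
    y0=np.degrees(o["tcp_rot"][2])-90;p=o["tool_pos"]
    # v: x,y of lower-edge middle, z, yaw, in-plane roll (x), tilt (y)
    def pm(v,k):
        W=v[:3]+B@(rot(np.radians(v[3]),'z')@rot(np.radians(v[5]),'y')@rot(np.radians(v[4]),'x')).T
        m=np.zeros((384,512),np.uint8);cv2.fillConvexPoly(m,cv2.convexHull(w2px(W,k).astype(np.float32)).round().astype(np.int32),1);return m
    cost=lambda v:float(sum((pm(v,k)!=r["mask"]).sum() for k,r in ms))
    x0=np.array([p[0],p[1],p[2]-78,y0,0,0]);S=[x0]+[x0+np.eye(6)[i]*d for i,d in enumerate((8,8,8,5,5,5))]
    b=minimize(cost,x0,method="Nelder-Mead",options=dict(initial_simplex=S,maxiter=800))
    print([(k is t,round(r["confidence"],2),int(r["mask"].sum())) for k,r in ms],b.fun,b.x.round(1),"t",round(o["time"],2),p.round(1),o["contact_force"].round(1),round(o["grip_width"],1))
run()
E
python3 sf.py;python3 plan.py 440,-200,185,-100,30 493,-13,185,-88,35
```

```text
[(True, 0.9, 532), (False, 0.91, 1610)] 1482.0 [ 4.659e+02 -4.059e+02  1.196e+02 -2.231e+02 -3.000e-01  3.000e-01] t 36.4 [ 464.7 -407.1  195.9] [ 1.1 -0.6 -1.6] 11.8
t 36.8 pos [ 463.2 -405.7  191.4] yaw -131.3 w 11.6 F [-0.2  0.1 -2.3] rpy [-1.573  0.    -2.292]
[[-0.02, 0.001, -0.022, -4.5], [-0.022, 0.001, -0.02, -4.5], [-0.023, 0.001, -0.019, -4.5], [-0.024, 0.001, -0.017, -4.5], [-0.026, 0.001, -0.015, -4.4]]
[[-0.026, 0.001, -0.012, -4.5], [-0.028, 0.0, -0.01, -4.4], [-0.032, 0.0, 0.003, -2.0], [-0.032, 0.0, 0.004, -2.0], [-0.032, 0.0, 0.006, -2.0]]
[[-0.032, 0.0, 0.007, -2.0], [-0.031, 0.0, 0.007, -2.0], [-0.031, 0.0, 0.009, -2.0]]
```

Call:
{"op": "arm_command", "data": {"deltas": [[-0.01,0.001,-0.011,-4.5],[-0.022,0.001,-0.02,-4.5],[-0.023,0.001,-0.019,-4.5],[-0.024,0.001,-0.017,-4.5],[-0.026,0.001,-0.015,-4.4]]}}

```text
time: 37.3
tool_pos: [447.6, -271.9, 187.1]
tcp_rot: [-1.572, 0.0, -1.898]
contact_force: [-0.8, 0.6, -0.9]
grip_width: 11.9
```

Call:
{"op": "arm_command", "data": {"deltas": [[-0.026,0.001,-0.012,-4.5],[-0.028,0,-0.01,-4.4],[-0.032,0,0.003,-2.0],[-0.032,0,0.004,-2.0],[-0.032,0,0.006,-2.0]]}}

```text
time: 37.8
tool_pos: [468.6, -120.5, 186.4]
tcp_rot: [-1.571, 0.0, -1.64]
contact_force: [0.3, -0.3, -2.0]
grip_width: 12.0
```

```bash
python3 plan.py 493,-13,180,-88,22 493,-13,96,-88,21
```

```text
t 37.8 pos [ 468.6 -120.5  186.4] yaw -94.0 w 12.0 F [ 0.3 -0.3 -2. ] rpy [-1.571  0.    -1.64 ]
[[-0.018, 0.001, 0.003, -1.0], [-0.018, 0.001, 0.003, -1.0], [-0.018, 0.001, 0.003, -1.0], [-0.018, 0.001, 0.004, -1.0], [-0.018, 0.001, 0.004, -1.0]]
[[-0.018, 0.001, 0.005, -1.0], [-0.0, 0.017, -0.0, 0.0], [-0.0, 0.017, -0.0, 0.0], [-0.0, 0.017, -0.0, 0.0], [-0.0, 0.017, -0.0, 0.0]]
[[-0.0, 0.016, -0.0, 0.0]]
```

Call:
{"op": "arm_command", "data": {"deltas": [[-0.018,0.001,0.003,-1.0],[-0.018,0.001,0.003,-1.0],[-0.018,0.001,0.003,-1.0],[-0.018,0.001,0.004,-1.0],[-0.018,0.001,0.004,-1.0]]}}

```text
time: 38.3
tool_pos: [488.9, -31.5, 181.2]
tcp_rot: [-1.572, 0.0, -1.553]
contact_force: [0.9, -0.1, -1.4]
grip_width: 11.6
```

Call:
{"op": "arm_command", "data": {"deltas": [[-0.012,0.001,0.004,-1.0],[-0.006,0,0.001,0],[0,0.01,0,0],[0,0.02,0,0],[0,0.02,0,0]]}}

```text
time: 38.8
tool_pos: [493.4, -15.0, 129.7]
tcp_rot: [-1.57, -0.001, -1.537]
contact_force: [-0.2, -0.7, -0.9]
grip_width: 11.9
```

Call:
{"op": "arm_command", "data": {"deltas": [[0,0.02,0,0],[0,0.01,0,0],[0,0,0,0],[0,0,0,0]]}}

```text
time: 39.2
tool_pos: [493.8, -14.7, 101.0]
tcp_rot: [-1.57, -0.0, -1.537]
contact_force: [0.9, 0.0, -0.6]
grip_width: 11.7
```

```bash
python3 sf.py
python3 - <<'E'
from h import *
t=vision.capture("top");im=t["img"].astype(int)
# grey pad pixels: dark grey, search around predicted pad
m=np.zeros((384,512),bool);q=w2px([[460,-105,4],[460,80,4],[526,80,4],[526,-105,4]],t);print(q.round(0).tolist())
E
```

```text
[(True, 0.62, 2174), (False, 0.78, 920)] 2932.0 [ 485.6   -7.3   10.5 -171.4    2.3    6.6] t 39.2 [493.8 -14.7 101. ] [ 0.9  0.  -0.6] 11.7
[[282.0, 232.0], [219.0, 232.0], [219.0, 209.0], [282.0, 209.0]]
```

Call:
{"op": "arm_command", "data": {"deltas": [[0,0.007,0,0],[0,0.005,0,0],[0,0.002,0,0],[0,0,0,0]]}}

```text
time: 40.05
tool_pos: [493.2, -14.2, 86.1]
tcp_rot: [-1.572, 0.0, -1.537]
contact_force: [-0.5, -0.3, -1.7]
grip_width: 11.9
```

Call:
{"op": "arm_command", "data": {"deltas": [[0,0.002,0,0],[0,0.002,0,0],[0,0,0,0]]}}

```text
time: 40.35
tool_pos: [493.4, -14.3, 82.5]
tcp_rot: [-1.571, -0.0, -1.537]
contact_force: [0.7, 0.2, -1.2]
grip_width: 12.0
```

Call:
{"op": "arm_command", "data": {"deltas": [[0,0.002,0,0],[0,0.001,0,0],[0,0,0,0]]}}

```text
time: 40.65
tool_pos: [493.5, -14.3, 79.6]
tcp_rot: [-1.571, -0.0, -1.537]
contact_force: [0.6, 0.1, -1.0]
grip_width: 11.7
```

Call:
{"op": "arm_command", "data": {"deltas": [[0,0.002,0,0],[0,0.001,0,0],[0,0,0,0]]}}

```text
time: 40.95
tool_pos: [494.6, -14.2, 79.4]
tcp_rot: [-1.567, -0.001, -1.536]
contact_force: [-5.4, 1.6, 21.7]
grip_width: 11.9
```

Call:
{"op": "arm_command", "data": {"deltas": [[0,0.002,0,0],[0,0.001,0,0],[0,0,0,0]]}}

```text
time: 41.25
tool_pos: [497.2, -14.3, 79.1]
tcp_rot: [-1.561, -0.002, -1.536]
contact_force: [-6.2, 3.7, 38.9]
grip_width: 12.5
```

Call:
{"op": "arm_command", "data": {"deltas": [[0,-0.003,0,0],[0,-0.002,0,0],[0,0,0,0]]}}

```text
time: 41.55
tool_pos: [494.0, -14.3, 79.4]
tcp_rot: [-1.57, -0.0, -1.537]
contact_force: [-1.9, 1.0, 7.7]
grip_width: 11.8
```

Call:
{"op": "arm_command", "data": {"deltas": [[0,0,0,0],[0,0,0,0],[0,0,0,0],[0,0,0,0]], "claw": 180}}

```text
time: 41.95
tool_pos: [493.4, -14.3, 78.4]
tcp_rot: [-1.571, 0.0, -1.537]
contact_force: [-0.7, -0.5, 0.6]
grip_width: 26.6
```

Call:
{"op": "arm_command", "data": {"deltas": [[0,-0.01,0,0],[0,-0.02,0,0],[0,-0.03,0,0],[0,-0.04,0,0],[0,-0.04,0,0]]}}

```text
time: 42.45
tool_pos: [493.1, -14.2, 220.7]
tcp_rot: [-1.571, -0.0, -1.537]
contact_force: [0.2, -0.2, 0.4]
grip_width: 26.8
```

```bash
python3 plan.py 380,-200,215,-100,45
```

```text
t 42.45 pos [493.1 -14.2 220.7] yaw -88.0 w 26.8 F [ 0.2 -0.2  0.4] rpy [-1.571 -0.    -1.537]
[[0.036, 0.001, -0.024, 2.4], [0.037, 0.001, -0.022, 2.4], [0.038, 0.001, -0.021, 2.4], [0.04, 0.001, -0.019, 2.4], [0.04, 0.002, -0.018, 2.4]]
```

Move clear, then check everything numerically: the screen, scoop, stones and bystanders.

Call:
{"op": "arm_command", "data": {"deltas": [[0.036,0,-0.024,2.4],[0.037,0,-0.022,2.4],[0.038,0,-0.021,2.4],[0.04,0,-0.019,2.4],[0.04,0,-0.018,2.4]]}}

```text
time: 42.95
tool_pos: [378.9, -201.4, 219.6]
tcp_rot: [-1.57, -0.001, -1.747]
contact_force: [0.4, -1.5, -0.4]
grip_width: 27.2
```

Call:
{"op": "arm_command", "data": {"deltas": [[0.03,0,-0.03,0],[0.03,0,-0.03,0],[0.03,0,-0.03,0],[0,0,0,0]]}}

```text
time: 43.35
tool_pos: [272.4, -275.5, 219.5]
tcp_rot: [-1.571, -0.002, -1.752]
contact_force: [0.7, -0.7, 0.6]
grip_width: 26.9
```

```bash
sed -i '/^run()/d' sf.py
cat > fin.py <<'E'
from sf import *
t=vision.capture("top");s=vision.capture("scene");o=bot.get_obs();print(o["time"],o["tool_pos"])
cv2.imwrite("pics/ft.png",t["img"][:,:,::-1]);cv2.imwrite("pics/fs.png",s["img"][:,:,::-1])
ms=[]
for nm,k in (("top",t),("scene",s)):
    for n in ("screen_mid",):
        for q in vision.regions_of(k,n)[:2]: print(nm,n,round(q["confidence"],2),int(q["mask"].sum())); 
    r=vision.regions_of(k,"screen_mid")[:1]
    if r: ms.append((k,r[0]))
    for n in ("screen_mid","screen_top","scoop","white_jar","beaker","amber_bottle","clear_bottle","weight","mortar"):
        for r in vision.find_in(k,n)[:1]: print(nm,n,cam2w(r["xyz"],k).round(0),round(r["confidence"],2))
    for r in vision.find_in(k,"stone0")[:7]: print(nm,"stone",cam2w(r["xyz"],k).round(0),round(r["confidence"],2))
def fit(ms,zfix=4):
    def pm(v,k):
        W=np.array([v[0],v[1],zfix])+B@(rot(np.radians(v[2]),'z')@rot(np.radians(v[3]),'y')).T
        m=np.zeros((384,512),np.uint8);cv2.fillConvexPoly(m,cv2.convexHull(w2px(W,k).astype(np.float32)).round().astype(np.int32),1);return m
    cost=lambda v:float(sum((pm(v,k)!=r["mask"]).sum() for k,r in ms))
    x0=np.array([493,-14,2,0.]);S=[x0]+[x0+np.eye(4)[i]*d for i,d in enumerate((10,10,6,6))]
    b=minimize(cost,x0,method="Nelder-Mead",options=dict(initial_simplex=S));print("screen fit",b.x.round(1),b.fun)
for a in (ms,ms[:1],ms[1:]):
    if a: fit(a)
E
python3 fin.py
```

```text
43.45 [ 275.15748579 -273.57978697  219.39461943]
top screen_mid 0.68 451
top screen_mid 0.15 242
top screen_mid [487. -14. 112.] 0.71
top screen_top [491. -17. 111.] 0.61
top scoop [584.  -5.  53.] 0.62
top white_jar [386. -94.  76.] 0.78
top beaker [391. 153.  35.] 0.91
top amber_bottle [722. 144.  90.] 0.69
top clear_bottle [ 738. -127.   84.] 0.56
top weight [653. 395.  37.] 0.66
top mortar [ 617. -480.   37.] 0.72
top stone [ 620. -478.   36.] 0.73
top stone [667.   6.  71.] 0.65
top stone [680.  25.  72.] 0.54
top stone [664. -40.  70.] 0.43
scene screen_mid 0.68 1009
scene screen_mid [496. -27.  81.] 0.58
scene screen_top [497. -29.  82.] 0.95
scene scoop [ 567. -274.   11.] 0.66
scene white_jar [ 400. -104.   54.] 0.87
scene beaker [ 766. -143.   78.] 0.36
scene amber_bottle [740. 139.  96.] 0.85
scene clear_bottle [ 766. -141.   80.] 0.79
scene weight [661. 395.  36.] 0.75
scene mortar [ 602. -468.   36.] 0.75
scene stone [693. -55.  76.] 0.52
scene stone [676. -33.  73.] 0.42
scene stone [686.  30.  77.] 0.41
screen fit [489.7 -10.9   4.2   0.8] 387.0
screen fit [493.6 -14.8   1.   -2. ] 30.0
screen fit [476.5  -6.2   5.4   8.2] 192.0
```

Run:
```python
from sf import *
t=vision.capture("top");s=vision.capture("scene")
for k in (t,s):
    q=w2px([[545,-85,54],[545,65,54],[698,65,54],[698,-82,54]],k);roi=np.zeros((384,512),np.uint8);cv2.fillConvexPoly(roi,q.round().astype(np.int32),1)
    g=k["img"].max(2);m=((g<95)&(roi>0)).astype(np.uint8)
    n,l,st,ce=cv2.connectedComponentsWithStats(m)
    for i in range(1,n):
        if st[i,4]>8: print(st[i,4],st[i,2:4],px2w(ce[i],k,66).round(0)[:2])
    print('-')
# d1 picture stone centres, at z=66
for x,y in [(400,325),(392,358),(455,298),(447,325),(503,290)]:
    p=px2w((x/4.5+190,y*140/600+150),s,66);print(p.round(0)[:2],np.linalg.norm(p-[620,-10,54]).round(0))
r=vision.regions_of(s,"scoop")[0];m=r["mask"].astype(np.uint8)
P=np.array([[45,52,0],[45,-52,0],[-45,52,0],[-45,-52,0],[45,52,20],[45,-52,20],[-45,52,36],[-45,-52,36],[-45,10,45],[-45,-10,45]],float)
H=np.array([[x,y,z] for x in(-45,-155) for y in(-8,8) for z in (59,81)],float);N=np.array([[-45,10,40],[-45,-10,40],[-48,10,81],[-48,-10,81]],float)
def sp(v):
    q=np.zeros_like(m)
    for Q in (P,H,N):
        W=np.array([v[0],v[1],4])+Q@(rot(np.radians(v[2]),'z')@rot(np.radians(v[3]),'y')).T
        cv2.fillConvexPoly(q,cv2.convexHull(w2px(W,s).astype(np.float32)).round().astype(np.int32),1)
    return float((q!=m).sum())
for x0 in ([583,-286,-38,0],[575,-280,-42,5]):
    x0=np.array(x0,float);b=minimize(sp,x0,method="Nelder-Mead",options=dict(initial_simplex=[x0]+[x0+np.eye(4)[i]*8 for i in range(4)]));print(b.x.round(1),b.fun,m.sum())
```

```text
80 [21 13] [679.   6.]
24 [7 6] [689. -67.]
30 [6 9] [669. -41.]
-
16 [10  4] [675.   8.]
21 [8 5] [670. -38.]
-
[667. -27.] 51.0
[683. -48.] 75.0
[671.  13.] 57.0
[684.  -6.] 65.0
[683.  39.] 81.0
[ 583. -286.  -38.    0.] 136.0 2221
[ 579.5 -283.5  -41.    11.2] 187.0 2221
```

```bash
python3 -c "
from h import *
print(job.close_job(), bot.get_obs()['time'])"
```

```text
the job is handed in; nothing more can be done
the job is handed in; nothing more can be done
```

I scooped all five stones out of the tray and shook them into the balance pan. Then I set the scoop back on its mat, stood the screen upright on the pad and handed the job in. My last checks, at about 43.5 s, agreed with that, apart from the disagreements listed below.

**Last checks**
- **Stones:** in the picture after the dump all five lie in the pan and the visible part of the tray is empty. They are an estimated 51–81 mm from the pan centre (limit 96). The last network finds could tell only three or four of them apart.
- **Scoop:** I pressed it flat on the mat and let go. The best fit in the scene picture is flat, about 35 mm along and 1 mm across from the mat centre.
- **Screen:** it was let go upright. The top-view fit is about 1 mm from the pad centre and about 1° off the pad's line.
- **Bystanders:** no find that can be trusted moved by more than about 10 mm. The scoop handle came very close to the beaker, and the beaker's last position is within 2 mm of the first.

**What went wrong or disagreed**
- The first grasp closed on air because I lifted before the fingers had shut.
- The scoop sagged nose-down in the grip several times, so I regripped it closer to the bowl.
- The bowl pressed on the pan's rim with about 32 N as I lowered it.
- The screen was pressed on the pad with about 39 N before I let go.
- The scene-view fit of the screen, partly hidden by the pan, gave 16 mm and 8° off.
- The top-view fit of the scoop gave a 13° pitch. I put little trust in it because that view barely shows pitch.
- My picture allowance was used up at the dump, so the scoop and screen were checked only by numbers.

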